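# Stand a receptacle on the preheating plate

## Robot

A 6-joint arm with a two-finger parallel gripper is mounted at the origin on the work surface. World frame = base frame: x ahead of the robot, y to its left, z up, the work surface at z = 0. Lengths are in mm, angles in rad, forces in N, time in s.
With the tool pointing down it reaches from about 400 to 925 mm from the base axis. Payload 12.5 kg.
Tool frame: the origin (TCP) lies midway between the tips of the shut fingers; the grasp point (between the pads) lies 19 mm behind it; z points along the fingers, y is the line along which they close (so a half turn about z gives the same grasp; the last joint's range is limited). The gripper opens to 95 mm and grips with 3 to 60 N. Pads are 20 mm wide; open, the fingers measure 119 mm over their backs; the gripper's body (75 mm by 180 mm) begins 59 mm behind the grasp point.
Start: joints at [1.048, 0.491, 1.559, -0, 1.092, -0.106], TCP at [253.009, 571.519, 214.661] pointing down, gripper open.
Joint ranges: [-3.1, 3.1], [-0.84, 2.19], [0.05, 2.79], [-1.13, 4.28], [0.06, 2.93], [-2.69, 2.69]. Speed limits (rad/s): [2.22, 2.22, 2.79, 3.14, 3.14, 3.14].

## Interface

Orientations are given as [roll, pitch, yaw] about the fixed x, y, z axes, in that order (R = Rz(yaw) Ry(pitch) Rx(roll)).
In Python, from cell import state, read_camera, job_done gives the robot as it stands.
- The arm moves only by the tool carry_out, never from a script. Its argument "moves" is a list of rows, each an object with "slide": the shift along the tool's x, y, z as a fraction of full scale, a list of three; "spin": the turn about the tool's z as a fraction of full scale. A call has 1 to 12 rows; each row shifts and turns the commanded pose from where the row before left it, along the tool's axes as they then stand; what a row does not reach is not made up. Full scale, the value 1, is 0.4 m for a shift and 30 degrees for a turn. A row lasts 1/12 s, in which the tool goes at most 41.7 mm and 7.16 degrees, less where a joint would pass 70% of its speed; a pose out of reach is approached as far as the arm can. A call with a number of a shift or a turn outside -1 to 1 is refused whole. A call with a gripper value outside its range is refused whole. "hand" is the closure, from 0 (fully open) to 1 (shut), set as the call begins (left out, the last holds). The fingers move at their own pace and stop on an object; the grip force is fixed at half the most. Time passes only in rows, so rows that do not move let the fingers close. It gives the time, the measured TCP pose, the force, the opening and the grip force at its end, in the units of the state.
- state(): the state, without advancing time (a new reading comes with each control period).
- read_camera(name): name is "side" or "top"; returns a dict with "color" (420x560x3 uint8, red, green, blue), "K" (3x3 intrinsics, pixels), "R" (3x3) and "t" (3): a world point X has camera coordinates R X + t. Camera axes: x right, y down, z forward; pixel columns grow to the right and rows downward; lengths in mm; the calibration is good to about 2 mm. A picture is of the moment at which its call begins. There is no depth.
- job_done(): hands the job in; it is judged then, once.
The state is a dict: "t": time; "joints": joint angles; "qvel": joint speeds; "tau": joint torques, N m; "eef_pos": TCP position; "tcp_rot": TCP orientation; "ft_force": force on the tool from outside, world axes, zero at the start; "moment": the same for the moment, N m; "opening": opening from 0.0 (shut) to 1.0 (fully open); "grip_force": force on a finger pad.
Only numpy, scipy, OpenCV 4.12 (cv2) and the standard library are available. Lean on these libraries where they do the work, as an engineer would, in place of code of your own. Each camera call takes 0.05 s, during which the arm holds its last target. There are 200 camera calls.

## Task

Take the flanged receptacle off the sloping rack and stand it upright on its narrow nose, solder cups up, in the middle of the preheater's plate under the fume nozzle, so that its shell can warm before soldering. The height the plate was last raised to is not known, so feel for it: set the receptacle down gently while still holding it, neither pressing hard nor dropping it, and let go so carefully that it does not rock but stays standing still by itself. Keep clear of the fume nozzle and do not disturb the coupler, the bottle or the brush.

Things in the scene. Friction and masses are not known exactly. Their poses are not given: they have to be found in the camera images.
- receptacle_mid (a point): Flanged metal receptacle, 128 mm long, 0.27-0.47 kg, half-way along. z runs from its narrow nose (z = -64 mm) to its solder cups (z = +64). Nose 18 mm in diameter, its flat foot 16, z = -64 to -50; barrel 24 mm to z = -14; flange 56 mm wide, z = -14 to -8; smooth shell 42 mm in diameter, z = -8 to 54; brass cups above. Starts nose down towards the robot, leaning 35 degrees from vertical. Its turn about z is of no account.
- receptacle_grip (a point): Same axes; middle of the receptacle's smooth 42 mm shell, 23 mm beyond its mid point towards the cups and 87 mm from the nose: the place to grip it. The flange's face is 31 mm below it, the cups' tips 41 mm above. The centre of mass is 9 mm below it (towards the nose), so standing on its 16 mm foot the part topples when tilted by more than about 6 degrees.
- coupler_mid (a point): A bystander, half-way along: plain metal coupler 118 mm long in the rack's other lane, lying the same way. Same nose, barrel and 42 mm shell, joined by a cone: no flange and no solder cups. Leave it.
- rack: Fixed grey sheet-metal rack 225 mm wide (y), 150 deep, 135 tall; origin under it on the bench, x uphill, away from the robot. Deck at 55 degrees to the bench, 40 mm under the connectors' axes. Two lanes at y = +60 and -60 mm: V saddles under barrel and last 17 mm of shell (narrower than the shell, so fingers can close on its sides from straight above), a stop at the nose. Connectors lift straight up out.
- heater: Fixed preheater: blue box 150 (x) by 140 mm (y), top at 52 mm, yellow panel on its -x face; origin on the bench under its middle, x away from the robot. Over it, centred, a level bare aluminium plate 110 x 110 mm on four pillars. The plate's top stands anywhere from 64 to 90 mm above the origin, stays where it was set, and is not reported.
- nozzle: Fixed fume nozzle, origin and axes as the heater's. Funnel 68 mm wide, mouth facing down at z = 300 mm, centre at x = +33 mm, y = 0; from z = 350 a 41 mm thick arm rises to 425 and curves down to a foot at (200, -113) mm. A gripper pointing straight down over the plate's middle would hit it; the -x side is open to a tool tilted 25 to 45 degrees, its wrist leaning to -x.
- bottle_mid (a point): A bystander: closed white bottle with red cap, 72 mm in diameter, 141 mm tall, half-way up.
- brush_mid (a point): A bystander: black bench brush 130 x 36 x 56 mm lying on its bristles, half-way up.
- tray: Fixed black open tray 150 x 200 x 40 mm, origin under its middle.
Mind the look-alikes: they are no part of the job. Leave any blue or purple look-alike of the part that bears receptacle_mid alone.

How it is judged:
By the outcome, as a careful person would: the job done as asked, in the order asked, and still so for the second after the job is handed in, with the robot touching nothing.
It also fails if it takes over 59 s, if anything falls off the work surface, if the arm or the gripper's body presses on something with over 40 N, if the wrist force passes 120 N, or if a joint passes its speed limit or range.

## Working session

There is one attempt and no reset: what is moved stays moved. The work goes in short steps, Python scripts to look and compute and a tool call to move; the robot and the scene stay as the last step left them, time stands still between calls to the robot, and variables do not carry over. Pictures are saved under pics/ and viewed, at most 10 in all, crops included, and the job is handed in when it is done.

Besides the shell and the picture viewer there is one more tool, called after "Emit:" as name(argument=value, ...) on one line, values as JSON. carry_out: Moves the arm, as the interface text tells. Shift numbers are shares of 0.4 m and turn numbers shares of 30 degrees, none past 1 either way. Its arguments: {"type":"object","properties":{"moves":{"type":"array"},"hand":{"type":"number"}},"required":["moves"]}

```bash
mkdir -p pics; ls; python3 - <<'E'
from cell import *
import cv2
for n in("side","top"):
    c=read_camera(n); cv2.imwrite(f"pics/{n}0.png",c["color"][:,:,::-1]); print(n,c["K"].round(1).tolist(),c["R"].round(4).tolist(),c["t"].round(1).tolist())
s=state(); print({k:s[k] for k in("t","eef_pos","tcp_rot","ft_force","opening")})
E
```

```text
pics
side [[416.8, 0.0, 279.2], [0.0, 416.8, 208.8], [0.0, 0.0, 1.0]] [[0.9922, -0.1248, -0.0007], [-0.0696, -0.5486, -0.8332], [0.1036, 0.8267, -0.553]] [-536.5, 110.8, 1191.4]
top [[449.0, 0.0, 277.7], [0.0, 449.0, 208.2], [0.0, 0.0, 1.0]] [[0.0294, -0.9993, 0.0252], [-0.9931, -0.032, -0.1131], [0.1138, -0.0217, -0.9933]] [-61.5, 552.7, 1345.1]
{'t': 0.1, 'eef_pos': array([252.89688832, 571.30228517, 214.12081524]), 'tcp_rot': array([-3.14058354e+00, -6.69137670e-05,  2.72483135e+00]), 'ft_force': array([-0.33355005,  0.15062217, -0.45238446]), 'opening': 0.9973283944431527}
```

View pics/side0.png

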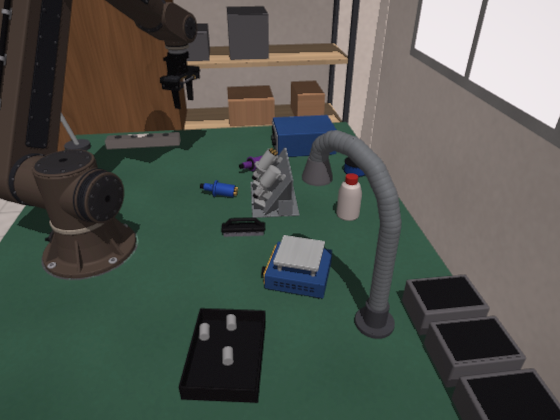

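View pics/top0.png

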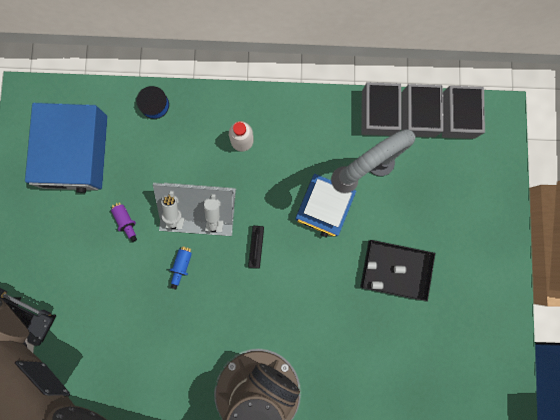

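Side view: the rack is at about (272,185), with two grey parts at (265,160) and (268,185). The heater is at (300,262), the nozzle mouth at (317,170), the bottle at (349,198) and the brush at (243,226). Top view: rack (195,210), heater plate (327,202), brush (256,246), bottle (241,136).

What could be taken for the receptacle (top view): the grey part with brass cups at (170,210), the grey coupler at (212,213), the purple look-alike at (124,222), and the blue look-alike at (180,267). I choose (170,210), which has the cups, and check it in a close crop.

```bash
python3 - <<'E'
import cv2,numpy as np
t=cv2.imread("pics/top0.png");s=cv2.imread("pics/side0.png")
f=lambda i,x,y,w,h,k:cv2.resize(i[y:y+h,x:x+w],None,fx=k,fy=k,interpolation=cv2.INTER_CUBIC)
a=f(t,145,175,100,70,4);b=f(s,235,140,75,80,4)[:,:300]
c=f(t,285,165,100,75,4)[:,:400];d=f(s,255,230,90,70,4)[:,:360]
o=np.zeros((600,800,3),np.uint8);o[:280,:400]=a;o[:320,400:700]=b;o[300:600,:400]=c;o[320:600,400:760]=d
cv2.imwrite("pics/crop.png",o)
E
```

```text
(no output)
```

View pics/crop.png

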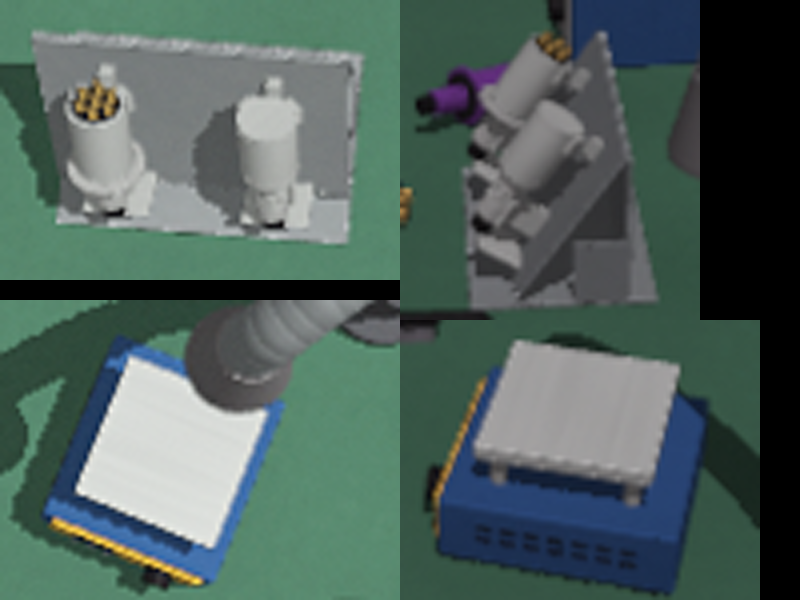

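The top-left crop shows grey part at top (168,200) with brass cups and a flange: that is the receptacle. The part at (212,213) is plain, so it is the coupler. The plate corners show clearly in both views. Now I triangulate.

```bash
cat > h.py <<'E'
import numpy as np
from cell import *
def ray(c,p):
    R=c["R"];o=-R.T@c["t"];d=R.T@np.linalg.solve(c["K"],[p[0],p[1],1.]);return o,d/np.linalg.norm(d)
def tri(ct,pt,cs,ps):
    o1,d1=ray(ct,pt);o2,d2=ray(cs,ps)
    s=np.linalg.lstsq(np.c_[d1,-d2],o2-o1,rcond=None)[0]
    a,b=o1+s[0]*d1,o2+s[1]*d2;return (a+b)/2,np.linalg.norm(a-b)
def onz(c,p,z):
    o,d=ray(c,p);return o+d*(z-o[2])/d[2]
def pix(c,X):
    q=c["K"]@(c["R"]@X+c["t"]);return q[:2]/q[2]
E
python3 - <<'E'
from h import *
np.set_printoptions(suppress=True,precision=1)
T=read_camera("top");S=read_camera("side")
cr=lambda x,y,ox,oy,k=4:((x+.5)/k-.5+ox,(y+.5)/k-.5+oy)
ta=lambda x,y:cr(x,y,145,175); sb=lambda x,y:cr(x-400,y,235,140)
tc=lambda x,y:cr(x,y-300,285,165); sd=lambda x,y:cr(x-400,y-320,255,230)
A=tri(T,tc(128,357),S,sd(680,365));B=tri(T,tc(78,490),S,sd(517,340));C=tri(T,tc(212,548),S,sd(475,455))
print("plate",A,B,C,"mid",(A[0]+C[0])/2,"sizes",np.linalg.norm(A[0]-B[0]),np.linalg.norm(B[0]-C[0]))
d=A[0]-B[0];e=B[0]-C[0];print("yaw",np.degrees(np.arctan2(d[1],d[0])),np.degrees(np.arctan2(-e[0],e[1])))
c1,c2=onz(T,ta(57,222),0),onz(T,ta(348,241),0);t1,t2=onz(T,ta(35,35),135),onz(T,ta(362,55),135)
print("rack base",c1,c2,np.linalg.norm(c1-c2),"top",t1,t2,np.linalg.norm(t1-t2))
for a,b in((c1,c2),(t1,t2)):
    v=a-b;print(np.degrees(np.arctan2(-v[0],v[1])))
print("rec shell end",tri(T,ta(95,103),S,sb(547,53)))
print("coupler end",tri(T,ta(266,120),S,sb(565,122)))
E
```

```text
plate (array([ 640.1, -156.7,   82.9]), np.float64(0.23671932325400713)) (array([ 538.5, -121.3,   86.4]), np.float64(0.9832596143932147)) (array([ 499.2, -222.3,   78.2]), np.float64(1.3379645727775038)) mid [ 569.7 -189.5   80.6] sizes 107.66439817251961 108.6235070164878
yaw -19.185883417045677 -21.2551021108927
rack base [477.7 321.4   0. ] [469.9  95.8   0. ] 225.7615187484171 top [602.  312.4 135. ] [595.4  80.7 135. ] 231.8064514318373
-1.9795978878412581
-1.6342468598773965
rec shell end (array([551.4, 267.2, 136.2]), np.float64(6.5370185571140285))
coupler end (array([547.8, 146.5, 135. ]), np.float64(2.243416712201879))
```

Emit:
carry_out(moves=[{"slide": [0,0,-0.1],"spin": -0.122},{"slide": [0,0,-0.1],"spin": -0.122},{"slide": [0,0,-0.1],"spin": -0.122},{"slide": [0,0,-0.1],"spin": -0.122},{"slide": [0,0,-0.1],"spin": -0.122},{"slide": [0,0,0],"spin": -0.122}], hand=0)

```text
t: 0.7
eef_pos: [253.4, 572.3, 422.9]
tcp_rot: [3.131, 0.005, 3.111]
ft_force: [0.7, 1.1, 0.4]
opening: 1.001
grip_force: 0.0
```

Emit:
carry_out(moves=[{"slide": [-0.079,-0.064,0],"spin": 0},{"slide": [-0.079,-0.064,0],"spin": 0},{"slide": [-0.079,-0.064,0],"spin": 0},{"slide": [-0.079,-0.064,0],"spin": 0},{"slide": [-0.079,-0.064,0],"spin": 0},{"slide": [-0.079,-0.064,0],"spin": 0},{"slide": [-0.079,-0.064,0],"spin": 0},{"slide": [-0.079,-0.064,0],"spin": 0},{"slide": [-0.079,-0.064,0],"spin": 0},{"slide": [-0.079,-0.064,0],"spin": 0},{"slide": [-0.079,-0.064,0],"spin": 0},{"slide": [-0.079,-0.064,0],"spin": 0}])

```text
t: 1.7
eef_pos: [622.9, 250.1, 414.6]
tcp_rot: [3.141, -0.0, 3.108]
ft_force: [0.2, 0.8, -0.2]
opening: 1.001
grip_force: 0.0
```

Emit:
carry_out(moves=[{"slide": [-0.1,0,0],"spin": 0},{"slide": [-0.1,0,0],"spin": 0},{"slide": [-0.1,0,0],"spin": 0},{"slide": [-0.1,0,0],"spin": 0},{"slide": [-0.1,0,0],"spin": 0},{"slide": [-0.1,0,0],"spin": 0},{"slide": [-0.1,0,0],"spin": 0}])

```text
t: 2.28
eef_pos: [845.1, 240.7, 408.0]
tcp_rot: [3.137, 0.014, 3.109]
ft_force: [0.7, 0.3, 2.6]
opening: 1.0
grip_force: 0.0
```

```bash
python3 -c "
from cell import *
s=state();print(s['joints'],s['eef_pos'],s['tcp_rot'],s['t'])"
```

```text
[ 2.01967423e-01  9.99960116e-01  5.27263018e-02  1.51182489e-03
  2.07401323e+00 -1.33523723e+00] [845.11329281 240.67947709 408.03328186] [3.13683921 0.01417559 3.10870622] 2.2833
```

Emit:
carry_out(moves=[{"slide": [-0.1,0,0],"spin": 0},{"slide": [-0.1,0,0],"spin": 0},{"slide": [-0.1,0,0],"spin": 0},{"slide": [-0.1,0,0],"spin": 0}])

```text
t: 2.62
eef_pos: [902.3, 208.6, 357.3]
tcp_rot: [3.116, 0.087, 3.107]
ft_force: [-0.1, 0.1, 0.4]
opening: 0.999
grip_force: 0.0
```

```bash
python3 -c "
from cell import *
s=state();print(s['joints'],s['eef_pos'],s['tcp_rot'],s['t'])"
```

```text
[ 0.15333043  1.06028137  0.04859192  0.00953089  1.9426761  -1.37986433] [902.28596199 208.56733681 357.25931125] [3.11604929 0.08679186 3.10674512] 2.6167
```

Emit:
carry_out(moves=[{"slide": [0.0927,0.012,0.019],"spin": 0},{"slide": [0.0927,0.012,0.019],"spin": 0},{"slide": [0.0927,0.012,0.019],"spin": 0},{"slide": [0.0927,0.012,0.019],"spin": 0},{"slide": [0.0927,0.012,0.019],"spin": 0},{"slide": [0.0927,0.012,0.019],"spin": 0},{"slide": [0.0927,0.012,0.019],"spin": 0},{"slide": [0.0927,0.012,0.019],"spin": 0},{"slide": [0.0927,0.012,0.019],"spin": 0},{"slide": [0.0927,0.012,0.019],"spin": 0},{"slide": [0,0,0],"spin": 0}])

```text
t: 3.53
eef_pos: [600.3, 264.3, 271.1]
tcp_rot: [3.117, 0.081, 3.109]
ft_force: [-0.2, -0.3, 0.0]
opening: 0.999
grip_force: 0.0
```

```bash
python3 - <<'E'
from h import *
import cv2
from scipy.spatial.transform import Rotation as R
s=state();print(s['joints'].round(3),s['eef_pos'],s['tcp_rot'],s['t'],R.from_euler('xyz',s['tcp_rot']).as_matrix().round(3))
T=read_camera("top");S=read_camera("side")
a=T["color"][150:250,110:270];b=S["color"][90:230,200:340]
f=lambda i,k:cv2.resize(i,None,fx=k,fy=k,interpolation=cv2.INTER_CUBIC)
o=np.zeros((560,800,3),np.uint8);o[:250,:400]=f(a,2.5);o[:420,400-20+20:]=f(b,3)[:,:400]
cv2.imwrite("pics/above.png",o[:,:,::-1])
for n,p in(("shell end",[551,267,136]),("grip",[533,268,111]),("nose",[533-50,269.7,111-71])):print(n,pix(T,np.array(p)),pix(S,np.array(p)))
E
```

```text
[ 0.316  0.456  1.465 -0.005  1.136 -1.221] [600.30031504 264.26341342 271.09121864] [3.11749689 0.08084572 3.10903585] 3.5333 [[-0.996  0.031  0.081]
 [ 0.032  0.999  0.021]
 [-0.081  0.024 -0.996]]
shell end [168.34729689 201.67849704] [272.23356324 152.83158159]
grip [169.52693791 208.9895398 ] [266.97303697 159.72083596]
nose [173.06120856 228.05412632] [252.88852254 178.76147706]
```

View pics/above.png

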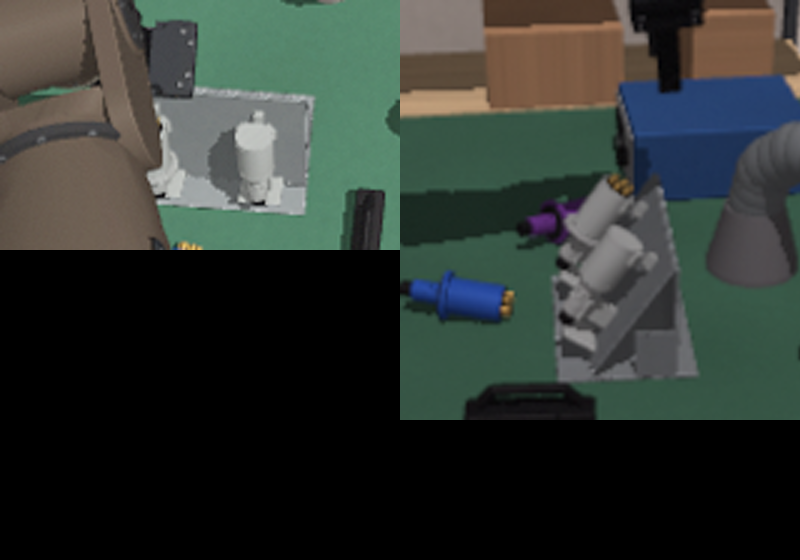

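The side crop shows cups at (274,152), the nose at (255,177), gripper above at the back; the predicted pixels agree to about 2 px. The tilt gained at the reach limit persists, so that is how I will stand the part upright. Now I go above the grip point and descend.

Emit:
carry_out(moves=[{"slide": [0.082,0.003,-0.007],"spin": 0},{"slide": [0.082,0.003,-0.007],"spin": 0},{"slide": [0.007,-0.002,0.09],"spin": 0},{"slide": [0.007,-0.002,0.09],"spin": 0},{"slide": [0.007,-0.002,0.09],"spin": 0},{"slide": [0.003,-0.001,0.04],"spin": 0},{"slide": [0,0,0],"spin": 0},{"slide": [0,0,0],"spin": 0}])

```text
t: 4.3
eef_pos: [544.1, 268.4, 148.7]
tcp_rot: [3.116, 0.087, 3.106]
ft_force: [0.4, 0.1, 0.8]
opening: 0.998
grip_force: 0.0
```

```bash
python3 - <<'E'
from h import *
import cv2
S=read_camera("side");b=S["color"][110:200,220:320]
cv2.imwrite("pics/desc.png",cv2.resize(b,None,fx=6,fy=6,interpolation=cv2.INTER_CUBIC)[:,:,::-1])
E
```

```text
(no output)
```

View pics/desc.png

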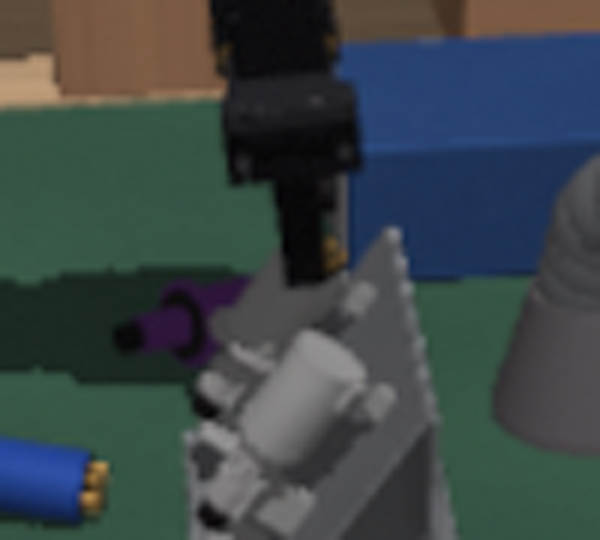

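The finger, at px (271,157), straddles the receptacle's shell with the coupler clear in front. I descend and close.

Emit:
carry_out(moves=[{"slide": [0.012,-0.001,0.045],"spin": 0},{"slide": [0.012,-0.001,0.045],"spin": 0},{"slide": [0.012,-0.001,0.045],"spin": 0},{"slide": [0,0,0.005],"spin": 0},{"slide": [0,0,0],"spin": 0},{"slide": [0,0,0],"spin": 0}])

```text
t: 4.85
eef_pos: [534.7, 269.4, 93.5]
tcp_rot: [3.115, 0.09, 3.106]
ft_force: [0.6, 0.3, 0.5]
opening: 0.998
grip_force: 0.0
```

Emit:
carry_out(moves=[{"slide": [0,0,0],"spin": 0},{"slide": [0,0,0],"spin": 0},{"slide": [0,0,0],"spin": 0},{"slide": [0,0,0],"spin": 0},{"slide": [0,0,0],"spin": 0},{"slide": [0,0,0],"spin": 0},{"slide": [0,0,0],"spin": 0},{"slide": [0,0,0],"spin": 0},{"slide": [0,0,0],"spin": 0},{"slide": [0,0,0],"spin": 0}], hand=1)

```text
t: 5.68
eef_pos: [532.9, 267.3, 91.7]
tcp_rot: [3.119, 0.086, 3.108]
ft_force: [-1.8, -12.4, 5.9]
opening: 0.439
grip_force: 30.0
```

Emit:
carry_out(moves=[{"slide": [0,-0.005,0],"spin": 0},{"slide": [0,0,0],"spin": 0},{"slide": [0,0,0],"spin": 0}])

```text
t: 5.93
eef_pos: [533.1, 266.9, 91.7]
tcp_rot: [3.116, 0.087, 3.107]
ft_force: [-2.0, -1.6, 2.0]
opening: 0.437
grip_force: 30.0
```

Emit:
carry_out(moves=[{"slide": [-0.002,0.0006,-0.025],"spin": 0},{"slide": [-0.004,0.001,-0.05],"spin": 0},{"slide": [-0.0087,0.0025,-0.0996],"spin": 0},{"slide": [-0.0087,0.0025,-0.0996],"spin": 0},{"slide": [-0.0087,0.0025,-0.0996],"spin": 0},{"slide": [-0.0087,0.0025,-0.0996],"spin": 0},{"slide": [-0.0087,0.0025,-0.0996],"spin": 0},{"slide": [-0.0087,0.0025,-0.0996],"spin": 0},{"slide": [-0.0087,0.0025,-0.0996],"spin": 0},{"slide": [0,0,0],"spin": 0}])

```text
t: 6.77
eef_pos: [533.8, 267.3, 410.7]
tcp_rot: [3.111, 0.099, 3.106]
ft_force: [1.3, 0.6, -2.5]
opening: 0.439
grip_force: 30.0
```

```bash
python3 - <<'E'
from h import *
import cv2
s=state();print(s['joints'].round(3),s['eef_pos'],s['tcp_rot'],s['t'])
S=read_camera("side");b=S["color"][40:220,180:360]
cv2.imwrite("pics/lift.png",cv2.resize(b,None,fx=3.3,fy=3.3,interpolation=cv2.INTER_CUBIC)[:,:,::-1])
E
```

```text
[ 0.358  0.277  1.385 -0.01   1.377 -1.178] [533.8462383  267.27098486 410.71697218] [3.11083832 0.09883848 3.10624786] 6.7667
```

View pics/lift.png

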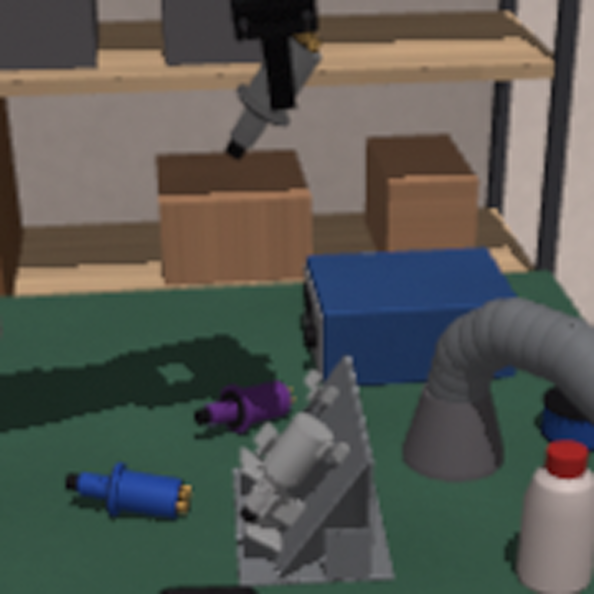

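Picture: the receptacle hangs held at (277,85) still leaning, rack and coupler undisturbed. I move out to the reach limit to tilt.

Emit:
carry_out(moves=[{"slide": [-0.073,-0.062,0.006],"spin": 0},{"slide": [-0.073,-0.062,0.006],"spin": 0},{"slide": [-0.073,-0.062,0.006],"spin": 0},{"slide": [-0.073,-0.062,0.006],"spin": 0},{"slide": [-0.073,-0.062,0.006],"spin": 0},{"slide": [-0.073,-0.062,0.006],"spin": 0},{"slide": [-0.073,-0.062,0.006],"spin": 0},{"slide": [-0.073,-0.062,0.006],"spin": 0},{"slide": [-0.073,-0.062,0.006],"spin": 0}])

```text
t: 7.57
eef_pos: [790.0, 33.7, 395.5]
tcp_rot: [3.116, 0.085, 3.107]
ft_force: [1.3, -0.3, -2.7]
opening: 0.438
grip_force: 30.0
```

Emit:
carry_out(moves=[{"slide": [-0.09,0,-0.04],"spin": 0},{"slide": [-0.09,0,-0.04],"spin": 0},{"slide": [-0.09,0,-0.04],"spin": 0},{"slide": [-0.09,0,-0.04],"spin": 0},{"slide": [-0.09,0,-0.04],"spin": 0},{"slide": [-0.09,0,-0.04],"spin": 0},{"slide": [-0.09,0,-0.04],"spin": 0},{"slide": [-0.09,0,-0.04],"spin": 0}])

```text
t: 8.23
eef_pos: [898.5, 21.5, 456.2]
tcp_rot: [3.109, 0.181, 3.104]
ft_force: [-1.0, 0.2, -2.4]
opening: 0.436
grip_force: 30.0
```

```bash
python3 -c "
from cell import *
s=state();print(s['joints'].round(3),s['eef_pos'],s['tcp_rot'],s['t'])"
```

```text
[-0.061  0.951  0.048  0.04   1.961 -1.578] [898.54484697  21.53890131 456.18283762] [3.10868078 0.18144945 3.10373278] 8.2333
```

Emit:
carry_out(moves=[{"slide": [-0.07,0.01,-0.07],"spin": 0},{"slide": [-0.07,0.01,-0.07],"spin": 0},{"slide": [-0.07,0.01,-0.07],"spin": 0},{"slide": [-0.07,0.01,-0.07],"spin": 0},{"slide": [-0.075,0.01,-0.065],"spin": 0},{"slide": [-0.075,0.01,-0.065],"spin": 0},{"slide": [-0.075,0.01,-0.065],"spin": 0},{"slide": [-0.075,0.01,-0.065],"spin": 0}])

```text
t: 8.9
eef_pos: [865.4, 33.4, 575.3]
tcp_rot: [3.095, 0.348, 3.097]
ft_force: [0.1, -0.2, -4.1]
opening: 0.435
grip_force: 30.0
```

```bash
python3 -c "
from h import *
from scipy.spatial.transform import Rotation as R
s=state();print(s['joints'].round(3),s['eef_pos'],s['tcp_rot'],s['t'])
g=R.from_euler('xyz',[3.116,.087,3.107]);a=np.array([.5733,-.02,.8192])
print((R.from_euler('xyz',s['tcp_rot'])*g.inv()).apply(a))
T=read_camera('top');print([onz(T,(280,r),0) for r in (75,60,35)])
"
```

```text
[-0.053  0.819  0.048  0.053  1.926 -1.56 ] [865.3781138   33.44217227 575.30760649] [3.09452228 0.34813103 3.09690636] 8.9
[ 0.3416826  -0.03191148  0.93935946]
[array([993.75261791, -39.69715422,   0.        ]), array([1044.7106586 ,  -38.22911403,    0.        ]), array([1130.54203181,  -35.75641485,    0.        ])]
```

Emit:
carry_out(moves=[{"slide": [-0.085,-0.025,-0.05],"spin": 0},{"slide": [-0.085,-0.025,-0.05],"spin": 0},{"slide": [-0.085,-0.025,-0.05],"spin": 0},{"slide": [-0.085,-0.025,-0.05],"spin": 0},{"slide": [-0.09,-0.02,-0.04],"spin": 0},{"slide": [-0.09,-0.01,-0.04],"spin": 0},{"slide": [-0.09,-0.005,-0.04],"spin": 0},{"slide": [-0.09,-0.005,-0.04],"spin": 0}])

```text
t: 9.62
eef_pos: [865.9, -34.5, 644.2]
tcp_rot: [3.084, 0.526, 3.086]
ft_force: [-0.4, -0.2, -3.7]
opening: 0.438
grip_force: 30.0
```

```bash
cat > st.py <<'E'
from h import *
from scipy.spatial.transform import Rotation as R
np.set_printoptions(suppress=True,precision=4)
s=state();print(s['joints'].round(3),s['eef_pos'],s['tcp_rot'],s['t'],s['ft_force'])
g=R.from_euler('xyz',[3.116,.087,3.107]);a=np.array([.5733,-.02,.8192])
print((R.from_euler('xyz',s['tcp_rot'])*g.inv()).apply(a));print(R.from_euler('xyz',s['tcp_rot']).as_matrix())
E
python3 st.py
```

```text
[-0.149  0.754  0.049  0.107  1.819 -1.625] [865.8532 -34.507  644.1649] [3.0844 0.5255 3.0861] 9.6167 [-0.4329 -0.2301 -3.7224]
[ 0.1701 -0.0338  0.9849]
[[-0.8637  0.0268  0.5032]
 [ 0.048   0.9984  0.0292]
 [-0.5017  0.0494 -0.8636]]
```

Emit:
carry_out(moves=[{"slide": [-0.09,-0.04,-0.025],"spin": 0},{"slide": [-0.09,-0.04,-0.025],"spin": 0},{"slide": [-0.09,-0.03,-0.025],"spin": 0},{"slide": [-0.09,-0.02,-0.02],"spin": 0},{"slide": [-0.09,-0.02,-0.02],"spin": 0},{"slide": [-0.09,-0.02,-0.02],"spin": 0}])

```text
t: 10.12
eef_pos: [879.9, -98.9, 674.0]
tcp_rot: [3.084, 0.657, 3.077]
ft_force: [0.5, -0.3, -3.8]
opening: 0.437
grip_force: 30.0
```

```bash
python3 st.py
```

```text
[-0.236  0.74   0.049  0.163  1.709 -1.685] [879.8648 -98.9362 674.0059] [3.0836 0.6573 3.0769] 10.1167 [ 0.5191 -0.3376 -3.813 ]
[ 0.0391 -0.0275  0.9989]
[[-0.79    0.0293  0.6124]
 [ 0.0512  0.9985  0.0184]
 [-0.611   0.0459 -0.7903]]
```

Emit:
carry_out(moves=[{"slide": [0.0156,-0.0946,-0.0174],"spin": 0},{"slide": [0.0156,-0.0946,-0.0174],"spin": 0},{"slide": [0.0156,-0.0946,-0.0174],"spin": 0},{"slide": [0.0156,-0.0946,-0.0174],"spin": 0},{"slide": [0.0156,-0.0946,-0.0174],"spin": 0},{"slide": [0.0156,-0.0946,-0.0174],"spin": 0},{"slide": [0.0156,-0.0946,-0.0174],"spin": 0},{"slide": [-0.092,-0.029,-0.027],"spin": 0},{"slide": [-0.092,-0.029,-0.027],"spin": 0},{"slide": [0,0,0],"spin": 0},{"slide": [0,0,0],"spin": 0}])

```text
t: 11.03
eef_pos: [801.8, -359.0, 683.7]
tcp_rot: [3.1, 0.71, 3.076]
ft_force: [-0.1, 1.0, -3.4]
opening: 0.438
grip_force: 30.0
```

```bash
python3 st.py
```

```text
[-0.613  0.74   0.048  0.389  1.728 -1.947] [ 801.7528 -359.0462  683.6699] [3.1001 0.7097 3.0762] 11.0333 [-0.0556  0.984  -3.4305]
[-0.0125 -0.0116  0.9999]
[[-0.7569  0.0383  0.6523]
 [ 0.0496  0.9988 -0.0012]
 [-0.6516  0.0315 -0.7579]]
```

Emit:
carry_out(moves=[{"slide": [0.0718,0.0428,-0.0348],"spin": 0},{"slide": [0.0718,0.0428,-0.0348],"spin": 0},{"slide": [0.0718,0.0428,-0.0348],"spin": 0},{"slide": [0.0718,0.0428,-0.0348],"spin": 0},{"slide": [0.0718,0.0428,-0.0348],"spin": 0},{"slide": [0.0718,0.0428,-0.0348],"spin": 0},{"slide": [0.0718,0.0428,-0.0348],"spin": 0},{"slide": [0.0718,0.0428,-0.0348],"spin": 0},{"slide": [0.0718,0.0428,-0.0348],"spin": 0},{"slide": [0.0718,0.0428,-0.0348],"spin": 0},{"slide": [0.0718,0.0428,-0.0348],"spin": 0},{"slide": [0,0,0],"spin": 0}])

```text
t: 12.03
eef_pos: [509.3, -178.1, 615.5]
tcp_rot: [3.098, 0.711, 3.079]
ft_force: [0.7, -0.5, -1.9]
opening: 0.438
grip_force: 30.0
```

```bash
python3 st.py
```

```text
[-0.67  -0.069  1.44   0.45   1.213 -2.232] [ 509.3426 -178.1156  615.4928] [3.0984 0.7107 3.079 ] 12.0333 [ 0.7432 -0.4691 -1.8589]
[-0.0135 -0.0129  0.9999]
[[-0.7564  0.0343  0.6532]
 [ 0.0474  0.9989  0.0024]
 [-0.6524  0.0328 -0.7572]]
```

Emit:
carry_out(moves=[{"slide": [0.0708,0.0035,0.063],"spin": 0},{"slide": [0.0708,0.0035,0.063],"spin": 0},{"slide": [0.0708,0.0035,0.063],"spin": 0},{"slide": [0.0708,0.0035,0.063],"spin": 0},{"slide": [0.0708,0.0035,0.063],"spin": 0},{"slide": [0.0708,0.0035,0.063],"spin": 0},{"slide": [0.0708,0.0035,0.063],"spin": 0},{"slide": [0.0708,0.0035,0.063],"spin": 0},{"slide": [0.0708,0.0035,0.063],"spin": 0},{"slide": [0.0708,0.0035,0.063],"spin": 0},{"slide": [0,0,0],"spin": 0},{"slide": [0,0,0],"spin": 0}])

```text
t: 13.03
eef_pos: [480.0, -128.5, 276.0]
tcp_rot: [3.116, 0.645, 3.05]
ft_force: [0.7, -1.4, -3.5]
opening: 0.44
grip_force: 30.0
```

```bash
python3 st.py; python3 - <<'E'
from h import *
import cv2
S=read_camera("side");b=S["color"][170:290,200:340];T=read_camera("top");a=T["color"][150:260,260:380]
f=lambda i,k:cv2.resize(i,None,fx=k,fy=k,interpolation=cv2.INTER_CUBIC)
o=np.zeros((480,800,3),np.uint8);o[:,:560]=f(b,4);o[:220,560:]=f(a,2)
cv2.imwrite("pics/near.png",o[:,:,::-1])
E
```

```text
[-0.559  0.063  2.178  0.776  0.433 -2.685] [ 479.9761 -128.5045  276.047 ] [3.1159 0.6452 3.0497] 13.0333 [ 0.6764 -1.3509 -3.4514]
[ 0.0524 -0.0051  0.9987]
[[-0.7956  0.0764  0.601 ]
 [ 0.0733  0.9969 -0.0296]
 [-0.6014  0.0205 -0.7987]]
```

View pics/near.png

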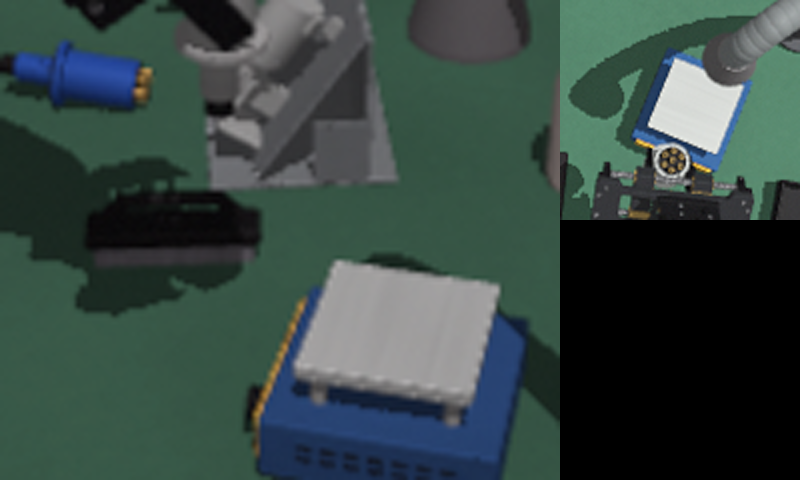

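Side view: at the edge, the part hangs at about (252,187), roughly upright, brush and rack undisturbed. Joint 6 reached its limit, which spoiled the tilt by a few degrees. I fit the kinematics from the recorded states to see which yaw works at the heater.

```bash
cat > kin.py <<'E'
import numpy as np
from scipy.optimize import least_squares
from scipy.spatial.transform import Rotation as R
D=np.array([[1.048,.491,1.559,0,1.092,-.106,253.009,571.519,214.661],[.20197,.99996,.05273,.00151,2.07401,-1.33524,845.11,240.68,408.03],[.15333,1.06028,.04859,.00953,1.94268,-1.37986,902.29,208.57,357.26],[.316,.456,1.465,-.005,1.136,-1.221,600.3,264.26,271.09],[.358,.277,1.385,-.01,1.377,-1.178,533.85,267.27,410.72],[-.061,.951,.048,.04,1.961,-1.578,898.54,21.54,456.18],[-.053,.819,.048,.053,1.926,-1.56,865.38,33.44,575.31],[-.149,.754,.049,.107,1.819,-1.625,865.85,-34.51,644.16],[-.236,.74,.049,.163,1.709,-1.685,879.86,-98.94,674],[-.613,.74,.048,.389,1.728,-1.947,801.75,-359.05,683.67],[-.67,-.069,1.44,.45,1.213,-2.232,509.34,-178.1,615.5],[-.559,.063,2.178,.776,.433,-2.685,479.98,-128.5,276.05]])
E={4:[3.111,.099,3.106],8:[3.0836,.6573,3.0769],10:[3.0984,.7107,3.079],11:[3.1159,.6452,3.0497]}
ry=lambda a:R.from_euler('y',a);rz=lambda a:R.from_euler('z',a)
def rot(q,c):return rz(q[0])*ry(q[1]+q[2])*rz(q[3])*ry(q[4])*rz(q[5]+c)
def pos(q,p):
    r0,y0,z0,L1,a2,L2,y1,lt=p
    return rz(q[0]).apply(np.array([r0,y0,z0])+ry(q[1]).apply([0,0,L1])+ry(q[1]+q[2]).apply(np.array([a2,0,L2])+rz(q[3]).apply(np.array([0,y1,0])+ry(q[4]).apply([0,0,lt]))))
f=lambda p:np.ravel([pos(d[:6],p)-d[6:] for d in D])
P=least_squares(f,[0,66,200,500,0,400,0,280]).x
C=least_squares(lambda c:np.ravel([(R.from_euler('xyz',e).inv()*rot(D[k],c[0])).as_rotvec() for k,e in E.items()]),[0]).x[0]
lo=np.array([-3.1,-.84,.05,-1.13,.06,-2.69]);hi=np.array([3.1,2.19,2.79,4.28,2.93,2.69])
def ik(X,Rt,q0,lim=True):
    g=lambda q:np.r_[(pos(q,P)-X)/100,(Rt.inv()*rot(q,C)).as_rotvec()*3]
    r=least_squares(g,np.clip(q0,lo+.01,hi-.01),bounds=(lo,hi) if lim else (lo-9,hi+9));return r.x,np.abs(r.fun).max()
g0=R.from_euler('xyz',[3.116,.087,3.107]);ax=np.array([.5733,-.02,.8192])
def upright(Rc):
    a=(Rc*g0.inv()).apply(ax);w=np.cross(a,[0,0,1]);return R.from_rotvec(w)*Rc
E
python3 - <<'E'
from kin import *
np.set_printoptions(suppress=True,precision=3)
print(P.round(1),np.abs(f(P)).max(),C,[(R.from_euler('xyz',e).inv()*rot(D[k],C)).magnitude() for k,e in E.items()])
Ru=upright(R.from_euler('xyz',[3.0984,.7107,3.079]))
for psi in(0,-10,-20,-30,20):
  Rt=rz(np.radians(psi))*Ru;zt=Rt.as_matrix()[:,2]
  for x in([570,-189.5,175],[480,-157,250],[520,-175,500]):
    print(psi,x,*ik(np.array(x)+19*zt,Rt,D[10][:6]),*ik(np.array(x)+19*zt,Rt,D[10][:6],False))
E
```

```text
[ -0.1  65.9 196.6 586.9  43.1 411.1   0.  271.8] 0.4198246806303132 1.5711053858612625 [0.0007084770441445648, 0.0009015214853973078, 0.00014950523433317038, 0.0005182087400704915]
0 [570, -189.5, 175] [-0.499  0.398  2.001  0.786  0.294 -2.69 ] 0.39455930870912337 [-0.579  0.429  2.104  1.589  0.353 -3.586] 3.875356924254447e-11
0 [480, -157, 250] [-0.557  0.148  2.152  0.756  0.385 -2.69 ] 0.2706917730768695 [-0.642  0.171  2.225  1.222  0.415 -3.243] 1.4779288903810084e-14
0 [520, -175, 500] [-0.618 -0.02   1.705  0.482  0.912 -2.339] 4.127707810969161e-11 [-0.618 -0.02   1.705  0.482  0.912 -2.339] 1.2030459636304393e-12
-10 [570, -189.5, 175] [-0.476  0.398  2.047  0.928  0.164 -2.69 ] 0.26241254683252835 [-0.521  0.42   2.123  1.891  0.224 -3.7  ] 1.1289102985756471e-12
-10 [480, -157, 250] [-0.536  0.147  2.205  0.891  0.247 -2.69 ] 0.12316015452732482 [-0.57   0.159  2.243  1.262  0.255 -3.094] 6.739400704169894e-16
-10 [520, -175, 500] [-0.553 -0.035  1.72   0.321  0.819 -2.051] 1.0794490301613276e-12 [-0.553 -0.035  1.72   0.321  0.819 -2.051] 1.521233659873555e-12
-20 [57
[... 670 characters left out ...]
398] 1.6932288904314414e-13 [-0.405  0.164  2.235 -1.045  0.097 -0.398] 4.085620730620576e-12
-30 [520, -175, 500] [-0.407 -0.03   1.715 -0.119  0.766 -1.357] 1.1368683772161603e-15 [-0.407 -0.03   1.715 -0.119  0.766 -1.357] 1.0004441719502211e-13
20 [570, -189.5, 175] [-0.499  0.415  1.891  0.555  0.527 -2.69 ] 0.7155750477932059 [-0.666  0.464  2.025  1.233  0.612 -3.583] 1.4210854715202005e-15
20 [480, -157, 250] [-0.539  0.169  2.037  0.545  0.612 -2.69 ] 0.6146839138667829 [-0.744  0.221  2.153  1.064  0.706 -3.445] 3.126388037344441e-15
20 [520, -175, 500] [-0.683  0.041  1.622  0.609  1.152 -2.69 ] 0.08370992510195784 [-0.711  0.04   1.644  0.656  1.153 -2.769] 1.4279066817834974e-12
```

Emit:
carry_out(moves=[{"slide": [-0.054,0.033,-0.076],"spin": 0},{"slide": [-0.054,0.033,-0.076],"spin": 0},{"slide": [-0.054,0.033,-0.076],"spin": 0},{"slide": [-0.054,0.033,-0.076],"spin": 0},{"slide": [-0.054,0.033,-0.076],"spin": 0},{"slide": [-0.054,0.033,-0.076],"spin": 0},{"slide": [-0.054,0.033,-0.076],"spin": 0},{"slide": [-0.054,0.033,-0.076],"spin": 0}])

```text
t: 13.8
eef_pos: [477.8, -31.2, 575.5]
tcp_rot: [3.117, 0.649, 3.046]
ft_force: [1.3, -0.5, -3.1]
opening: 0.436
grip_force: 30.0
```

Emit:
carry_out(moves=[{"slide": [-0.083,0.012,0.035],"spin": 0},{"slide": [-0.083,0.012,0.035],"spin": 0},{"slide": [-0.083,0.012,0.035],"spin": 0},{"slide": [-0.083,0.012,0.035],"spin": 0},{"slide": [-0.083,0.012,0.035],"spin": 0},{"slide": [-0.083,0.012,0.035],"spin": 0},{"slide": [-0.083,0.012,0.035],"spin": 0},{"slide": [-0.083,0.012,0.035],"spin": 0},{"slide": [-0.083,0.012,0.035],"spin": 0},{"slide": [-0.083,0.012,0.035],"spin": 0}])

```text
t: 14.63
eef_pos: [828.5, -13.9, 662.1]
tcp_rot: [3.116, 0.648, 3.046]
ft_force: [1.1, -0.4, -2.2]
opening: 0.438
grip_force: 30.0
```

```bash
python3 st.py; python3 - <<'E'
from kin import *
from h import *
np.set_printoptions(suppress=True,precision=3)
T=read_camera("top");print("bottle cap",onz(T,(241,130),141))
s=state();Rt=upright(R.from_euler('xyz',s['tcp_rot']));zt=Rt.as_matrix()[:,2];print(zt)
for k in(0,np.pi):
  R2=Rt*rz(k);q=s['joints']+[0,0,0,0,0,k]
  for x in([760,0,300],[680,-20,90],[680,-20,300],[680,-20,550],[520,-165,550],[460,-150,260],[520,-170,190],[570,-189.5,170]):
    q,e=ik(np.array(x)+19*zt,R2,q);print(round(k),x,q,round(e,3))
E
```

```text
[-0.107  0.505  0.541  0.033  1.448 -1.584] [828.5197 -13.8876 662.0768] [3.1156 0.648  3.0459] 14.6333 [ 1.0991 -0.4266 -2.2222]
[ 0.0496 -0.0053  0.9988]
[[-0.7937  0.0798  0.6031]
 [ 0.0762  0.9966 -0.0317]
 [-0.6036  0.0208 -0.797 ]]
bottle cap [764.603  70.162 141.   ]
[ 0.642 -0.036 -0.766]
0 [760, 0, 300] [-0.095  0.445  1.619  0.069  0.38  -1.636] 0.0
0 [680, -20, 90] [-0.144  0.623  1.9    1.079  0.06  -2.69 ] 0.318
0 [680, -20, 300] [-0.149  0.331  1.809  0.197  0.311 -1.8  ] 0.0
0 [680, -20, 550] [-0.149  0.174  1.368  0.076  0.905 -1.66 ] 0.0
0 [520, -165, 550] [-0.581 -0.046  1.607  0.396  0.99  -2.184] 0.0
0 [460, -150, 260] [-0.57   0.097  2.197  0.779  0.372 -2.69 ] 0.216
0 [520, -170, 190] [-0.503  0.303  2.114  0.812  0.26  -2.69 ] 0.376
0 [570, -189.5, 170] [-0.492  0.406  2.014  0.82   0.255 -2.69 ] 0.373
3 [760, 0, 300] [-0.095  0.445  1.619  0.069  0.38   1.506] 0.0
3 [680, -20, 90] [-0.149  0.647  1.993  2.841  0.204 -1.318] 0.0
3 [680, -20, 300] [-0.149  0.331  1.809  0.197  0.311  1.341] 0.0
3 [680, -20, 550] [-0.149  0.174  1.368  0.076  0.905  1.482] 0.0
3 [520, -165, 550] [-0.581 -0.046  1.607  0.396  0.99   0.957] 0.0
3 [460, -150, 260] [-0.644  0.117  2.258  1.181  0.396 -0.023] 0.0
3 [520, -170, 190] [-0.592  0.339  2.217  1.684  0.337 -0.517] 0.0
3 [570, -189.5, 170] [-0.565  0.435  2.115  1.693  0.321 -0.503] 0.0
```

```bash
python3 - <<'E'
from kin import *
from h import *
np.set_printoptions(suppress=True,precision=2)
s=state();Rt=upright(R.from_euler('xyz',s['tcp_rot']));zt=Rt.as_matrix()[:,2]
for y in(-450,-350,-250,-100,0,150,250,350,450):
  for x in(650,700,750,800,850,900):
    q=s['joints']
    for z in(500,350,220,90):q,e=ik(np.array([x,y,z])+19*zt,Rt,q)
    if e<.01:
      qb=q
      q2=s['joints']+[0,0,0,0,0,np.pi]
      for z in(500,350,220,90):q2,e2=ik(np.array([x,y,z])+19*zt,Rt*rz(np.pi),q2)
      print(x,y,qb,q2,round(e2,3))
E
```

```text
850 -450 [-0.65  0.97  1.14  0.75  0.56 -2.69] [-0.65  0.97  1.14  0.75  0.56  0.45] 0.0
900 -450 [-0.62  1.03  0.98  0.64  0.61 -2.53] [-0.62  1.03  0.98  0.64  0.61  0.61] 0.0
900 -350 [-0.51  0.96  1.16  0.67  0.47 -2.52] [-0.51  0.96  1.16  0.67  0.47  0.62] 0.0
850 -250 [-0.43  0.85  1.43  0.88  0.31 -2.69] [-0.43  0.85  1.43  0.88  0.31  0.45] 0.0
900 -250 [-0.4   0.91  1.28  0.67  0.36 -2.45] [-0.4   0.91  1.28  0.67  0.36  0.69] 0.0
850 -100 [-0.23  0.81  1.53  0.79  0.15 -2.46] [-0.23  0.81  1.53  0.79  0.15  0.69] 0.0
900 -100 [-0.21  0.87  1.38  0.47  0.22 -2.12] [-0.21  0.87  1.38  0.47  0.22  1.02] 0.0
850 0 [-0.08  0.8   1.55  0.19  0.09 -1.75] [-0.08  0.8   1.55  0.19  0.09  1.39] 0.0
900 0 [-0.08  0.86  1.4   0.08  0.18 -1.63] [-0.08  0.86  1.4   0.08  0.18  1.51] 0.0
850 150 [ 0.13  0.82  1.49 -0.74  0.18 -0.66] [ 0.13  0.82  1.49 -0.74  0.18  2.48] 0.0
900 150 [ 0.12  0.88  1.35 -0.49  0.25 -0.93] [ 0.12  0.88  1.35 -0.49  0.25  2.21] 0.0
800 250 [ 0.29  0.81  1.55 -1.07  0.25 -0.22] [ 0.28  0.8   1.52 -0.85  0.26  2.69] 0.096
850 250 [ 0.27  0.86  1.41 -0.81  0.29 
[... 237 characters left out ...]
0.42  0.85  1.42 -0.94  0.38 -0.26] [ 0.41  0.85  1.39 -0.76  0.39  2.69] 0.119
850 350 [ 0.4   0.91  1.28 -0.77  0.41 -0.46] [ 0.4   0.91  1.28 -0.77  0.41  2.68] 0.0
900 350 [ 0.37  0.97  1.13 -0.63  0.47 -0.63] [ 0.37  0.97  1.13 -0.63  0.47  2.51] 0.0
700 450 [ 0.61  0.83  1.49 -1.07  0.47  0.02] [ 0.57  0.82  1.42 -0.66  0.49  2.69] 0.36
750 450 [ 0.57  0.87  1.38 -0.95  0.49 -0.14] [ 0.55  0.87  1.32 -0.68  0.51  2.69] 0.243
800 450 [ 0.54  0.92  1.25 -0.83  0.51 -0.31] [ 0.53  0.92  1.22 -0.7   0.53  2.69] 0.122
850 450 [ 0.51  0.98  1.1  -0.71  0.56 -0.46] [ 0.51  0.98  1.1  -0.71  0.56  2.68] 0.0
900 450 [ 0.48  1.05  0.94 -0.6   0.62 -0.6 ] [ 0.48  1.05  0.94 -0.6   0.62  2.54] 0.0
```

Emit:
carry_out(moves=[{"slide": [-0.095,0.003,-0.02],"spin": 0},{"slide": [-0.095,0.003,-0.02],"spin": 0},{"slide": [-0.095,0.003,-0.02],"spin": 0},{"slide": [-0.095,0.003,-0.02],"spin": 0},{"slide": [0,0,0],"spin": 0}])

```text
t: 15.1
eef_pos: [866.3, -18.5, 706.3]
tcp_rot: [3.112, 0.689, 3.044]
ft_force: [-1.0, 0.6, -1.9]
opening: 0.436
grip_force: 33.7
```

```bash
python3 st.py
```

```text
[-0.109  0.702  0.047  0.038  1.704 -1.575] [866.3319 -18.4703 706.3121] [3.1116 0.6886 3.0444] 15.1 [-1.0347  0.5802 -1.8678]
[ 0.0089 -0.0044  1.    ]
[[-0.7685  0.078   0.6351]
 [ 0.0749  0.9967 -0.0317]
 [-0.6355  0.0232 -0.7718]]
```

Emit:
carry_out(moves=[{"slide": [0.0652,-0.0157,0.069],"spin": 0},{"slide": [0.0652,-0.0157,0.069],"spin": 0},{"slide": [0.0652,-0.0157,0.069],"spin": 0},{"slide": [0.0652,-0.0157,0.069],"spin": 0},{"slide": [0.0652,-0.0157,0.069],"spin": 0},{"slide": [0.0652,-0.0157,0.069],"spin": 0},{"slide": [0.0652,-0.0157,0.069],"spin": 0},{"slide": [0.0652,-0.0157,0.069],"spin": 0},{"slide": [0.0652,-0.0157,0.069],"spin": 0},{"slide": [0.0652,-0.0157,0.069],"spin": 0},{"slide": [0,0,0],"spin": 0}])

```text
t: 16.02
eef_pos: [841.6, -64.6, 369.0]
tcp_rot: [3.111, 0.68, 3.045]
ft_force: [-0.4, -0.1, -4.8]
opening: 0.441
grip_force: 33.7
```

```bash
python3 st.py
```

```text
[-0.182  0.494  1.3    0.135  0.675 -1.743] [841.5572 -64.558  368.9756] [3.1113 0.6805 3.0452] 16.0167 [-0.4306 -0.143  -4.8427]
[ 0.017  -0.0054  0.9999]
[[-0.7737  0.0772  0.6289]
 [ 0.0748  0.9967 -0.0304]
 [-0.6292  0.0236 -0.7769]]
```

Emit:
carry_out(moves=[{"slide": [0.0387,-0.002,0.0876],"spin": 0},{"slide": [0.0387,-0.002,0.0876],"spin": 0},{"slide": [0.0387,-0.002,0.0876],"spin": 0},{"slide": [0.0387,-0.002,0.0876],"spin": 0},{"slide": [0.0387,-0.002,0.0876],"spin": 0},{"slide": [0.0387,-0.002,0.0876],"spin": 0},{"slide": [0.0387,-0.002,0.0876],"spin": 0},{"slide": [0,0,0],"spin": 0},{"slide": [0,0,0],"spin": 0}])

```text
t: 16.77
eef_pos: [917.3, -68.7, 118.5]
tcp_rot: [3.111, 0.69, 3.047]
ft_force: [0.6, -0.4, -2.2]
opening: 0.439
grip_force: 33.7
```

```bash
python3 st.py;  python3 - <<'E'
from h import *
import cv2
S=read_camera("side");b=S["color"][100:240,290:470]
cv2.imwrite("pics/bench.png",cv2.resize(b,None,fx=4,fy=4,interpolation=cv2.INTER_CUBIC)[:,:,::-1])
X=np.array([900,-70,125.]);print([pix(S,X+[0,0,d]) for d in(-87,0,41)])
E
```

```text
[-0.169  0.821  1.352  0.273  0.292 -1.89 ] [917.2853 -68.6538 118.4572] [3.1113 0.6898 3.0467] 16.7667 [ 0.6224 -0.4168 -2.2096]
[ 0.0077 -0.0045  1.    ]
[[-0.7679  0.0756  0.6361]
 [ 0.0731  0.9969 -0.0302]
 [-0.6364  0.0233 -0.771 ]]
[array([405.41680836, 227.83478627]), array([410.64258356, 202.52502465]), array([413.25890871, 189.8534949 ])]
```

View pics/bench.png

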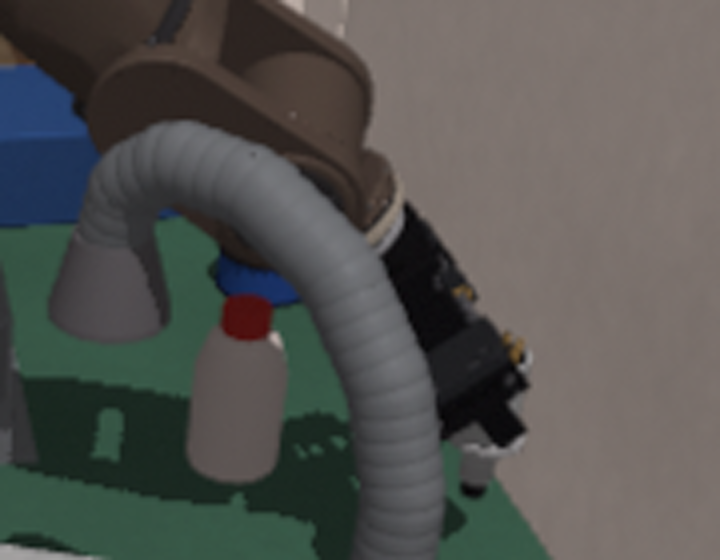

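The crop shows the part upright, nose over free bench at (408,222), clear of the bottle and the hose. I stand it there to regrasp it with a half turn.

Emit:
carry_out(moves=[{"slide": [0.02,-0.0007,0.0245],"spin": 0},{"slide": [0.02,-0.0007,0.0245],"spin": 0},{"slide": [0.02,-0.0007,0.0245],"spin": 0},{"slide": [0,0,0],"spin": 0},{"slide": [0,0,0],"spin": 0},{"slide": [0,0,0],"spin": 0}])

```text
t: 17.32
eef_pos: [916.6, -68.7, 79.9]
tcp_rot: [3.112, 0.69, 3.047]
ft_force: [0.1, 0.8, -2.7]
opening: 0.435
grip_force: 33.7
```

Emit:
carry_out(moves=[{"slide": [0.0032,-0.0001,0.0039],"spin": 0},{"slide": [0,0,0],"spin": 0},{"slide": [0.0032,-0.0001,0.0039],"spin": 0},{"slide": [0,0,0],"spin": 0},{"slide": [0,0,0],"spin": 0}])

```text
t: 17.73
eef_pos: [916.1, -68.5, 74.3]
tcp_rot: [3.111, 0.688, 3.047]
ft_force: [-0.1, 0.3, -3.4]
opening: 0.437
grip_force: 33.7
```

Emit:
carry_out(moves=[{"slide": [0.0016,0,0.002],"spin": 0},{"slide": [0,0,0],"spin": 0},{"slide": [0,0,0],"spin": 0}])

```text
t: 17.98
eef_pos: [916.2, -68.5, 73.3]
tcp_rot: [3.111, 0.688, 3.046]
ft_force: [0.0, 0.0, -4.0]
opening: 0.436
grip_force: 33.7
```

Emit:
carry_out(moves=[{"slide": [0.0016,0,0.002],"spin": 0},{"slide": [0,0,0],"spin": 0},{"slide": [0,0,0],"spin": 0}])

```text
t: 18.23
eef_pos: [916.2, -68.5, 72.3]
tcp_rot: [3.111, 0.688, 3.047]
ft_force: [0.5, -0.8, -2.4]
opening: 0.436
grip_force: 33.7
```

Emit:
carry_out(moves=[{"slide": [0.0016,0,0.002],"spin": 0},{"slide": [0,0,0],"spin": 0},{"slide": [0,0,0],"spin": 0}])

```text
t: 18.48
eef_pos: [916.2, -68.4, 71.2]
tcp_rot: [3.111, 0.688, 3.047]
ft_force: [-0.5, 0.2, -2.6]
opening: 0.437
grip_force: 33.7
```

Emit:
carry_out(moves=[{"slide": [0.0016,0,0.002],"spin": 0},{"slide": [0,0,0],"spin": 0},{"slide": [0,0,0],"spin": 0}])

```text
t: 18.73
eef_pos: [916.2, -68.4, 70.2]
tcp_rot: [3.111, 0.688, 3.047]
ft_force: [0.5, 0.6, -2.2]
opening: 0.434
grip_force: 33.7
```

Emit:
carry_out(moves=[{"slide": [0.0016,0,0.002],"spin": 0},{"slide": [0,0,0],"spin": 0},{"slide": [0,0,0],"spin": 0}])

```text
t: 18.98
eef_pos: [916.2, -68.4, 69.2]
tcp_rot: [3.111, 0.688, 3.047]
ft_force: [-0.6, 0.5, -4.0]
opening: 0.437
grip_force: 33.7
```

Emit:
carry_out(moves=[{"slide": [0.0016,0,0.002],"spin": 0},{"slide": [0,0,0],"spin": 0},{"slide": [0,0,0],"spin": 0}])

```text
t: 19.23
eef_pos: [916.2, -68.4, 68.2]
tcp_rot: [3.111, 0.688, 3.047]
ft_force: [-0.5, -1.1, -2.7]
opening: 0.438
grip_force: 33.7
```

Emit:
carry_out(moves=[{"slide": [0.0016,0,0.002],"spin": 0},{"slide": [0.0008,0,0.001],"spin": 0},{"slide": [0,0,0],"spin": 0}])

```text
t: 19.48
eef_pos: [916.2, -68.3, 66.5]
tcp_rot: [3.111, 0.688, 3.047]
ft_force: [0.3, 0.6, -3.1]
opening: 0.439
grip_force: 33.7
```

Emit:
carry_out(moves=[{"slide": [0.0016,0,0.002],"spin": 0},{"slide": [0.0008,0,0.001],"spin": 0},{"slide": [0,0,0],"spin": 0}])

```text
t: 19.73
eef_pos: [916.2, -68.3, 65.0]
tcp_rot: [3.111, 0.688, 3.047]
ft_force: [0.1, 1.1, -3.2]
opening: 0.435
grip_force: 33.7
```

Emit:
carry_out(moves=[{"slide": [0.0016,0,0.002],"spin": 0},{"slide": [0.0008,0,0.001],"spin": 0},{"slide": [0,0,0],"spin": 0}])

```text
t: 19.98
eef_pos: [916.3, -68.3, 63.4]
tcp_rot: [3.111, 0.688, 3.047]
ft_force: [0.1, 0.0, -3.3]
opening: 0.435
grip_force: 33.7
```

Emit:
carry_out(moves=[{"slide": [0.0016,0,0.002],"spin": 0},{"slide": [0.0008,0,0.001],"spin": 0},{"slide": [0,0,0],"spin": 0}])

```text
t: 20.23
eef_pos: [916.7, -68.3, 63.0]
tcp_rot: [3.112, 0.689, 3.047]
ft_force: [-2.5, -0.2, 2.1]
opening: 0.438
grip_force: 33.7
```

Emit:
carry_out(moves=[{"slide": [0.0016,0,0.002],"spin": 0},{"slide": [0.0008,0,0.001],"spin": 0},{"slide": [0,0,0],"spin": 0}])

```text
t: 20.48
eef_pos: [917.4, -68.4, 63.0]
tcp_rot: [3.112, 0.692, 3.047]
ft_force: [-4.6, 1.7, 7.5]
opening: 0.44
grip_force: 33.1
```

```bash
python3 st.py;  python3 - <<'E'
from h import *
import cv2
S=read_camera("side");b=S["color"][180:260,360:460]
cv2.imwrite("pics/bench2.png",cv2.resize(b,None,fx=7,fy=7,interpolation=cv2.INTER_CUBIC)[:,:,::-1])
print([pix(S,np.array([904,-68,z])) for z in(0,14,50,56,87,128)])
E
```

```text
[-0.169  0.886  1.376  0.386  0.205 -2.007] [917.3551 -68.3961  63.0069] [3.1119 0.6915 3.0467] 20.4833 [-4.5841  1.6829  7.5329]
[ 0.006  -0.0039  1.0001]
[[-0.7668  0.0759  0.6374]
 [ 0.073   0.9969 -0.0309]
 [-0.6377  0.0228 -0.7699]]
[array([404.31562818, 237.75055034]), array([405.10587548, 233.95223719]), array([407.18471948, 223.96030117]), array([407.53791194, 222.26268633]), array([409.39436487, 213.33967005]), array([411.93409841, 201.13247462])]
```

View pics/bench2.png

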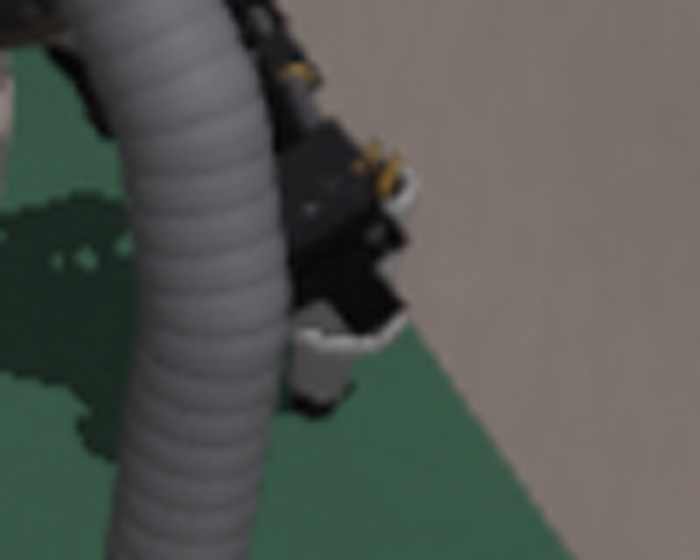

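The nose stands on the bench at crop (318,405), i.e. about (405,238), with the flange level. I relieve the press and check.

Emit:
carry_out(moves=[{"slide": [-0.0024,0,-0.003],"spin": 0},{"slide": [0,0,0],"spin": 0},{"slide": [0,0,0],"spin": 0}])

```text
t: 20.78
eef_pos: [916.8, -68.3, 63.0]
tcp_rot: [3.112, 0.689, 3.047]
ft_force: [-0.8, 0.8, 4.6]
opening: 0.433
grip_force: 33.1
```

Emit:
carry_out(moves=[{"slide": [-0.0016,0,-0.002],"spin": 0},{"slide": [0,0,0],"spin": 0},{"slide": [0,0,0],"spin": 0}])

```text
t: 21.03
eef_pos: [916.4, -68.3, 63.0]
tcp_rot: [3.111, 0.688, 3.047]
ft_force: [-0.2, -0.5, 1.1]
opening: 0.436
grip_force: 33.1
```

Emit:
carry_out(moves=[{"slide": [0,0,0],"spin": 0},{"slide": [0,0,0],"spin": 0}], hand=0.55)

```text
t: 21.2
eef_pos: [916.5, -68.3, 63.4]
tcp_rot: [3.112, 0.688, 3.047]
ft_force: [-1.3, 0.0, 1.9]
opening: 0.447
grip_force: 1.0
```

Emit:
carry_out(moves=[{"slide": [0,0,0],"spin": 0},{"slide": [0,0,0],"spin": 0},{"slide": [0,0,0],"spin": 0}], hand=0.4)

```text
t: 21.45
eef_pos: [916.1, -68.2, 62.8]
tcp_rot: [3.111, 0.687, 3.047]
ft_force: [-0.6, 0.3, -1.1]
opening: 0.58
grip_force: 0.0
```

```bash
python3 st.py;  python3 - <<'E'
from h import *
import cv2
S=read_camera("side");b=S["color"][180:260,360:460];T=read_camera("top");print(pix(T,np.array([904,-68,128])));a=T["color"][60:140,260:340]
f=lambda i,k:cv2.resize(i,None,fx=k,fy=k,interpolation=cv2.INTER_CUBIC)
o=np.zeros((400,800,3),np.uint8);o[:320,:400]=f(b,4);o[:,400:]=f(a,5)
cv2.imwrite("pics/bench3.png",o[:,:,::-1])
E
```

```text
[-0.169  0.885  1.377  0.379  0.21  -2.   ] [916.1463 -68.2244  62.8268] [3.1114 0.6872 3.0466] 21.45 [-0.5564  0.3374 -1.0554]
[ 0.0103 -0.0047  1.    ]
[[-0.7696  0.0757  0.6341]
 [ 0.0733  0.9969 -0.03  ]
 [-0.6343  0.0234 -0.7727]]
[290.03565367  86.87986031]
```

View pics/bench3.png

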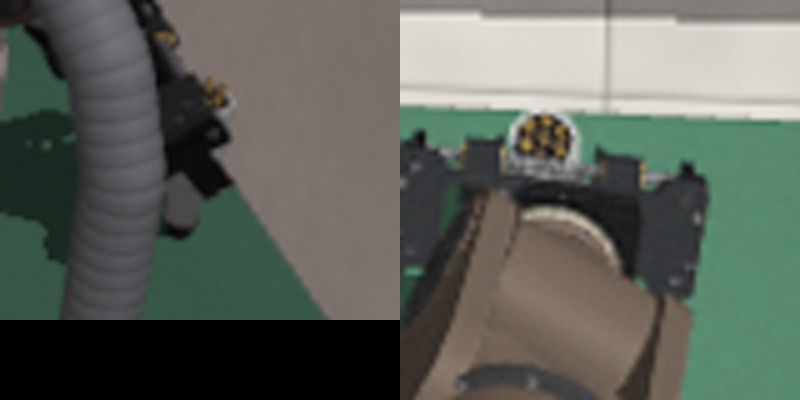

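The part stands at top px (289,87), cups visible face-up, as predicted for upright. I open fully and back off along the fingers.

Emit:
carry_out(moves=[{"slide": [0,0,0],"spin": 0},{"slide": [0,0,0],"spin": 0},{"slide": [0,0,0],"spin": 0},{"slide": [0,0,-0.02],"spin": 0},{"slide": [0,0,-0.05],"spin": 0},{"slide": [0,0,-0.1],"spin": 0},{"slide": [0,0,-0.1],"spin": 0},{"slide": [0,0,-0.1],"spin": 0},{"slide": [0,0,-0.1],"spin": 0},{"slide": [0,0,0],"spin": 0}], hand=0)

```text
t: 22.38
eef_pos: [795.2, -62.5, 216.4]
tcp_rot: [3.113, 0.696, 3.047]
ft_force: [0.5, -0.1, 0.7]
opening: 1.0
grip_force: 0.0
```

```bash
python3 st.py;  python3 - <<'E'
from h import *
import cv2
T=read_camera("top");a=cv2.cvtColor(T["color"],cv2.COLOR_RGB2HSV)
m=cv2.inRange(a,(12,100,90),(35,255,255))[60:120,260:330];ys,xs=np.nonzero(m);print(len(xs),xs.mean()+260,ys.mean()+60)
print(onz(T,(xs.mean()+260,ys.mean()+60),126))
E
```

```text
[-0.193  0.553  1.629  0.334  0.284 -1.968] [795.2449 -62.4596 216.4492] [3.1125 0.6957 3.0473] 22.3833 [ 0.4522 -0.0879  0.7016]
[ 0.0019 -0.003   1.0001]
[[-0.7642  0.0756  0.6405]
 [ 0.0723  0.9969 -0.0314]
 [-0.6409  0.0223 -0.7673]]
38 290.0526315789474 92.57894736842105
[887.37196345 -68.5918784  126.        ]
```

```bash
python3 - <<'E'
from h import *
import cv2
for n,(x0,x1,y0,y1) in {"top":(260,330,60,120),"side":(370,440,180,260)}.items():
    T=read_camera(n);a=cv2.cvtColor(T["color"],cv2.COLOR_RGB2HSV)
    m=cv2.inRange(a,(12,100,80),(35,255,255))[y0:y1,x0:x1]
    k,l,st,c=cv2.connectedComponentsWithStats(cv2.dilate(m,np.ones((3,3),np.uint8)))
    print(n,[(st[i].tolist(),(c[i]+[x0,y0]).round(1).tolist()) for i in range(1,k)])
E
```

```text
top [([25, 23, 11, 11, 99], [290.0, 87.4]), ([0, 50, 3, 4, 12], [261.0, 111.5]), ([9, 54, 3, 3, 9], [270.0, 115.0]), ([48, 56, 3, 3, 9], [309.0, 117.0]), ([58, 57, 3, 3, 9], [319.0, 118.0])]
side [([36, 19, 11, 9, 81], [411.0, 203.2])]
```

Standing still: cups at top (290,87.4) and side (411,203), as predicted. Now the half turn.

Emit:
carry_out(moves=[{"slide": [0,0,0],"spin": 0.23},{"slide": [0,0,0],"spin": 0.23},{"slide": [0,0,0],"spin": 0.23},{"slide": [0,0,0],"spin": 0.23},{"slide": [0,0,0],"spin": 0.23},{"slide": [0,0,0],"spin": 0.23},{"slide": [0,0,0],"spin": 0.23},{"slide": [0,0,0],"spin": 0.23},{"slide": [0,0,0],"spin": 0.23},{"slide": [0,0,0],"spin": 0.23},{"slide": [0,0,0],"spin": 0.23},{"slide": [0,0,0],"spin": 0.23}])

```text
t: 23.53
eef_pos: [797.2, -62.6, 205.9]
tcp_rot: [2.458, 0.052, 1.588]
ft_force: [0.1, 0.4, -1.1]
opening: 0.998
grip_force: 0.0
```

Emit:
carry_out(moves=[{"slide": [0,0,0],"spin": 0.23},{"slide": [0,0,0],"spin": 0.23},{"slide": [0,0,0],"spin": 0.23},{"slide": [0,0,0],"spin": 0.23},{"slide": [0,0,0],"spin": 0.23},{"slide": [0,0,0],"spin": 0.23},{"slide": [0,0,0],"spin": 0.23},{"slide": [0,0,0],"spin": 0.23},{"slide": [0,0,0],"spin": 0.23},{"slide": [0,0,0],"spin": 0.23},{"slide": [0,0,0],"spin": 0.23},{"slide": [0,0,0],"spin": 0.23}])

```text
t: 24.53
eef_pos: [797.2, -62.5, 205.9]
tcp_rot: [2.974, -0.668, 0.219]
ft_force: [0.7, -0.4, -0.4]
opening: 0.999
grip_force: 0.0
```

Emit:
carry_out(moves=[{"slide": [0,0,0],"spin": 0.23},{"slide": [0,0,0],"spin": 0.23},{"slide": [0,0,0],"spin": 0.02},{"slide": [0,0,0],"spin": 0}])

```text
t: 24.87
eef_pos: [797.1, -62.6, 206.6]
tcp_rot: [-3.113, -0.686, -0.092]
ft_force: [-1.1, -0.0, -0.7]
opening: 1.0
grip_force: 0.0
```

```bash
python3 st.py
```

```text
[-0.192  0.567  1.626  0.335  0.282  1.17 ] [797.1339 -62.556  206.597 ] [-3.1135 -0.6859 -0.0915] 24.8667 [-1.0699 -0.0284 -0.7112]
[-0.9816  0.0489  0.1851]
[[ 0.7706 -0.0736  0.633 ]
 [-0.0707 -0.997  -0.0299]
 [ 0.6333 -0.0217 -0.7736]]
```

Emit:
carry_out(moves=[{"slide": [0.0175,0,0.02],"spin": 0},{"slide": [0,0,0.1],"spin": 0},{"slide": [0,0,0.1],"spin": 0},{"slide": [0,0,0.1],"spin": 0},{"slide": [0,0,0.06],"spin": 0},{"slide": [0,0,0.04],"spin": 0},{"slide": [0,0,0.028],"spin": 0},{"slide": [0,0,0],"spin": 0},{"slide": [0,0,0],"spin": 0}])

```text
t: 25.62
eef_pos: [915.9, -68.5, 73.8]
tcp_rot: [-3.113, -0.687, -0.093]
ft_force: [0.6, -1.2, 0.1]
opening: 1.001
grip_force: 0.0
```

```bash
python3 st.py
```

```text
[-0.169  0.872  1.374  0.353  0.225  1.167] [915.9184 -68.4708  73.8041] [-3.1128 -0.687  -0.0928] 25.6167 [ 0.6224 -1.1679  0.1183]
[-0.9818  0.0497  0.184 ]
[[ 0.7698 -0.0744  0.6339]
 [-0.0716 -0.997  -0.0301]
 [ 0.6342 -0.0223 -0.7728]]
```

Emit:
carry_out(moves=[{"slide": [0,0,0],"spin": 0},{"slide": [0,0,0],"spin": 0},{"slide": [0,0,0],"spin": 0},{"slide": [0,0,0],"spin": 0},{"slide": [0,0,0],"spin": 0},{"slide": [0,0,0],"spin": 0},{"slide": [0,0,0],"spin": 0},{"slide": [0,0,0],"spin": 0}], hand=1)

```text
t: 26.28
eef_pos: [916.1, -68.6, 74.5]
tcp_rot: [-3.112, -0.688, -0.095]
ft_force: [-0.5, -0.3, 0.1]
opening: 0.492
grip_force: 0.0
```

```bash
cat > st.py <<'E'
from h import *
from scipy.spatial.transform import Rotation as R
np.set_printoptions(suppress=True,precision=4)
s=state();print(s['joints'].round(3),s['eef_pos'],s['tcp_rot'],s['t'],s['ft_force'],s['opening'])
try:g=R.from_euler('xyz',np.load('g.npy'))
except OSError:np.save('g.npy',s['tcp_rot']);g=R.from_euler('xyz',s['tcp_rot'])
M=R.from_euler('xyz',s['tcp_rot']);print("lean",(M*g.inv()).apply([0,0,1]));print(M.as_matrix())
E
python3 st.py;python3 - <<'E'
from kin import *
np.set_printoptions(suppress=True,precision=3)
from cell import state
s=state();Rt=R.from_euler('xyz',s['tcp_rot']);zt=Rt.as_matrix()[:,2];q=s['joints'];x0=s['eef_pos']-19*zt
W=[x0,[800,-60,300],[750,-50,550],[480,-60,550],[460,-130,400],[470,-155,260],[520,-172,230],[570,-189.5,200],[570,-189.5,165]]
for a,b in zip(W,W[1:]):
  for u in(.25,.5,.75,1):
    X=np.array(a)*(1-u)+np.array(b)*u;qp=q;q,e=ik(X+19*zt,Rt,q);print(X.round(),q,round(e,3),round(np.abs(q-qp).max(),2))
E
```

```text
[-0.169  0.871  1.374  0.353  0.225  1.169] [916.1471 -68.5613  74.457 ] [-3.1115 -0.6879 -0.095 ] 26.2833 [-0.4896 -0.338   0.1085] 0.4918243026748871
lean [0. 0. 1.]
[[ 0.7691 -0.0758  0.6346]
 [-0.0733 -0.9969 -0.0303]
 [ 0.6349 -0.0232 -0.7722]]
[878. -66. 142.] [-0.173  0.777  1.428  0.309  0.264  1.212] 0.0 0.09
[852. -64. 195.] [-0.176  0.684  1.468  0.266  0.316  1.254] 0.0 0.09
[826. -62. 247.] [-0.18   0.594  1.493  0.229  0.379  1.291] 0.0 0.09
[800. -60. 300.] [-0.185  0.507  1.505  0.199  0.454  1.322] 0.0 0.09
[788. -58. 362.] [-0.184  0.438  1.453  0.161  0.573  1.366] 0.0 0.12
[775. -55. 425.] [-0.184  0.38   1.384  0.135  0.698  1.398] 0.0 0.13
[762. -52. 488.] [-0.184  0.334  1.298  0.117  0.829  1.422] 0.0 0.13
[750 -50 550] [-0.184  0.302  1.193  0.105  0.965  1.442] 0.0 0.14
[682. -52. 550.] [-0.212  0.184  1.351  0.13   0.929  1.402] 0.0 0.16
[615. -55. 550.] [-0.249  0.069  1.486  0.161  0.914  1.352] 0.0 0.14
[548. -58. 550.] [-0.298 -0.046  1.603  0.199  0.921  1.291] 0.0 0.12
[480 -60 550] [-0.367 -0.163  1.703  0.248  0.953  1.211] 0.0 0.12
[475. -78. 512.]
[... 727 characters left out ...]
6  0.231  2.181  1.247  0.363 -0.068] 0.0 0.04
[ 520 -172  230] [-0.596  0.262  2.162  1.281  0.353 -0.097] 0.0 0.03
[ 532. -176.  222.] [-0.588  0.293  2.143  1.313  0.345 -0.124] 0.0 0.03
[ 545. -181.  215.] [-0.58   0.322  2.123  1.342  0.337 -0.148] 0.0 0.03
[ 558. -185.  208.] [-0.572  0.352  2.102  1.367  0.331 -0.169] 0.0 0.03
[ 570. -190.  200.] [-0.565  0.38   2.08   1.389  0.325 -0.187] 0.0 0.03
[ 570. -190.  191.] [-0.565  0.396  2.089  1.46   0.322 -0.261] 0.0 0.07
[ 570. -190.  182.] [-0.565  0.411  2.097  1.532  0.32  -0.337] 0.0 0.08
[ 570. -190.  174.] [-0.565  0.427  2.105  1.605  0.32  -0.414] 0.0 0.08
[ 570. -190.  165.] [-0.565  0.444  2.112  1.676  0.322 -0.49 ] 0.0 0.08
```

Emit:
carry_out(moves=[{"slide": [0,0,0],"spin": 0},{"slide": [0,0,0],"spin": 0},{"slide": [0,0,0],"spin": 0},{"slide": [0,0,0],"spin": 0}], hand=1)

```text
t: 26.62
eef_pos: [916.2, -68.6, 74.4]
tcp_rot: [-3.112, -0.688, -0.095]
ft_force: [0.0, -0.3, -0.3]
opening: 0.436
grip_force: 30.0
```

```bash
rm g.npy; python3 st.py
```

```text
[-0.169  0.871  1.374  0.353  0.225  1.169] [916.164  -68.5541  74.3932] [-3.1115 -0.6878 -0.095 ] 26.6167 [ 0.0335 -0.35   -0.3328] 0.43566229005250856
lean [0. 0. 1.]
[[ 0.7691 -0.0758  0.6346]
 [-0.0733 -0.9969 -0.0302]
 [ 0.6349 -0.0232 -0.7723]]
```

Emit:
carry_out(moves=[{"slide": [0.019,-0.0007,-0.023],"spin": 0},{"slide": [0.02,-0.002,-0.09],"spin": 0},{"slide": [0.02,-0.002,-0.09],"spin": 0},{"slide": [0.02,-0.002,-0.09],"spin": 0},{"slide": [0.02,-0.002,-0.09],"spin": 0},{"slide": [0.02,-0.002,-0.09],"spin": 0},{"slide": [0.02,-0.002,-0.09],"spin": 0}])

```text
t: 27.2
eef_pos: [814.9, -60.5, 284.2]
tcp_rot: [-3.111, -0.686, -0.095]
ft_force: [0.5, 0.7, -3.4]
opening: 0.44
grip_force: 30.0
```

Emit:
carry_out(moves=[{"slide": [0.043,-0.0043,-0.08],"spin": 0},{"slide": [0.043,-0.0043,-0.08],"spin": 0},{"slide": [0.043,-0.0043,-0.08],"spin": 0},{"slide": [0.043,-0.0043,-0.08],"spin": 0},{"slide": [0.043,-0.0043,-0.08],"spin": 0},{"slide": [0.043,-0.0043,-0.08],"spin": 0},{"slide": [0.043,-0.0043,-0.08],"spin": 0}])

```text
t: 27.78
eef_pos: [766.7, -50.6, 534.4]
tcp_rot: [-3.111, -0.686, -0.095]
ft_force: [0.4, -0.4, -3.0]
opening: 0.438
grip_force: 30.0
```

```bash
python3 st.py
```

```text
[-0.182  0.311  1.182  0.103  0.97   1.445] [766.7281 -50.6152 534.4496] [-3.1114 -0.686  -0.095 ] 27.7833 [ 0.373  -0.4439 -2.9899] 0.4377753775904701
lean [ 0.0018 -0.0002  1.    ]
[[ 0.7703 -0.0758  0.6332]
 [-0.0734 -0.9968 -0.0301]
 [ 0.6335 -0.0233 -0.7734]]
```

Emit:
carry_out(moves=[{"slide": [-0.066,0.0093,-0.0543],"spin": 0},{"slide": [-0.066,0.0093,-0.0543],"spin": 0},{"slide": [-0.066,0.0093,-0.0543],"spin": 0},{"slide": [-0.066,0.0093,-0.0543],"spin": 0},{"slide": [-0.066,0.0093,-0.0543],"spin": 0},{"slide": [-0.066,0.0093,-0.0543],"spin": 0},{"slide": [-0.066,0.0093,-0.0543],"spin": 0},{"slide": [-0.066,0.0093,-0.0543],"spin": 0}])

```text
t: 28.45
eef_pos: [490.8, -59.3, 532.0]
tcp_rot: [-3.111, -0.686, -0.095]
ft_force: [-1.0, -0.8, -1.4]
opening: 0.437
grip_force: 30.0
```

Emit:
carry_out(moves=[{"slide": [-0.0526,0.038,0.0528],"spin": 0},{"slide": [-0.0526,0.038,0.0528],"spin": 0},{"slide": [-0.0526,0.038,0.0528],"spin": 0},{"slide": [-0.0526,0.038,0.0528],"spin": 0},{"slide": [-0.0526,0.038,0.0528],"spin": 0},{"slide": [0,0,0],"spin": 0}])

```text
t: 28.95
eef_pos: [470.8, -131.6, 376.8]
tcp_rot: [-3.107, -0.68, -0.099]
ft_force: [-0.2, -1.0, -3.6]
opening: 0.438
grip_force: 30.0
```

```bash
python3 st.py
```

```text
[-0.596 -0.081  2.034  0.564  0.665  0.704] [ 470.8335 -131.55    376.8107] [-3.1074 -0.6797 -0.0988] 28.95 [-0.2354 -1.0351 -3.6268] 0.4382586423172217
lean [ 0.0078 -0.004   1.    ]
[[ 0.774  -0.0772  0.6285]
 [-0.0767 -0.9967 -0.0279]
 [ 0.6285 -0.0266 -0.7773]]
```

Emit:
carry_out(moves=[{"slide": [-0.03,0.011,0.046],"spin": 0},{"slide": [-0.03,0.011,0.046],"spin": 0},{"slide": [-0.03,0.011,0.046],"spin": 0},{"slide": [-0.03,0.011,0.046],"spin": 0},{"slide": [-0.03,0.011,0.046],"spin": 0},{"slide": [-0.03,0.011,0.046],"spin": 0},{"slide": [0,0,0],"spin": 0}])

```text
t: 29.53
eef_pos: [485.6, -155.1, 248.5]
tcp_rot: [-3.109, -0.684, -0.096]
ft_force: [-0.2, 0.2, -3.6]
opening: 0.44
grip_force: 30.0
```

```bash
python3 st.py
```

```text
[-0.63   0.133  2.216  1.092  0.405  0.079] [ 485.5942 -155.0512  248.5126] [-3.1088 -0.6843 -0.0962] 29.5333 [-0.2354  0.1571 -3.559 ] 0.4403623667689753
lean [ 0.0033 -0.0024  1.    ]
[[ 0.7713 -0.0754  0.632 ]
 [-0.0744 -0.9968 -0.0281]
 [ 0.6321 -0.0254 -0.7744]]
```

Emit:
carry_out(moves=[{"slide": [0.0138,0.0122,0.0488],"spin": 0},{"slide": [0.0138,0.0122,0.0488],"spin": 0},{"slide": [0.0138,0.0122,0.0488],"spin": 0},{"slide": [0.0138,0.0122,0.0488],"spin": 0},{"slide": [0.0138,0.0122,0.0488],"spin": 0},{"slide": [0.0138,0.0122,0.0488],"spin": 0},{"slide": [0,0,0],"spin": 0},{"slide": [0,0,0],"spin": 0}])

```text
t: 30.2
eef_pos: [584.3, -190.1, 181.9]
tcp_rot: [-3.11, -0.689, -0.095]
ft_force: [-1.1, 1.5, -2.7]
opening: 0.437
grip_force: 30.0
```

```bash
python3 st.py; python3 - <<'E'
from h import *
import cv2
s=state();x=s["eef_pos"]+[-13,.5,53]
for n in("top","side"):
    T=read_camera(n);p=pix(T,x);a=cv2.cvtColor(T["color"],cv2.COLOR_RGB2HSV)
    x0,y0=int(p[0])-25,int(p[1])-25
    m=cv2.inRange(a,(12,100,80),(35,255,255))[y0:y0+50,x0:x0+50]
    k,l,st,c=cv2.connectedComponentsWithStats(cv2.dilate(m,np.ones((3,3),np.uint8)))
    print(n,p,[(st[i,4],(c[i]+[x0,y0]).round(1).tolist()) for i in range(1,k)])
    if n=="side":
        w=(a[220:310,250:345,1]<45)&(a[220:310,250:345,2]>120);ys,xs=np.nonzero(w)
        for f in(xs+ys,xs-ys):print([(int(xs[i])+250,int(ys[i])+220) for i in(f.argmin(),f.argmax())])
E
```

```text
[-0.564  0.389  2.079  1.414  0.325 -0.211] [ 584.3395 -190.0744  181.942 ] [-3.1102 -0.6889 -0.0948] 30.2 [-1.0979  1.4578 -2.6949] 0.43655188050796473
lean [-0.0011 -0.0009  1.    ]
[[ 0.7685 -0.0748  0.6355]
 [-0.0731 -0.9969 -0.0289]
 [ 0.6357 -0.0242 -0.7716]]
top [335.00664378 194.82775741] [(np.int32(115), [334.9, 194.9]), (np.int32(12), [346.0, 201.5]), (np.int32(12), [319.0, 202.5]), (np.int32(15), [345.0, 207.0])]
side [302.47472298 199.90292987] [(np.int32(47), [290.1, 182.4]), (np.int32(129), [299.5, 201.6])]
[(293, 229), (318, 267)]
[(274, 262), (312, 223)]
```

The cups are at top (334.9,194.9) against a predicted (335.0,194.8), so the part is centred over the plate to about 2 mm and upright to 0.1°. I lower it and feel for the plate.

Emit:
carry_out(moves=[{"slide": [-0.012,0.0004,0.0145],"spin": 0},{"slide": [-0.012,0.0004,0.0145],"spin": 0},{"slide": [0,0,0],"spin": 0},{"slide": [0,0,0],"spin": 0}])

```text
t: 30.63
eef_pos: [583.2, -190.3, 167.0]
tcp_rot: [-3.111, -0.689, -0.095]
ft_force: [0.2, -0.0, -3.2]
opening: 0.439
grip_force: 30.0
```

Emit:
carry_out(moves=[{"slide": [-0.0016,0,0.0019],"spin": 0},{"slide": [-0.0008,0,0.001],"spin": 0},{"slide": [0,0,0],"spin": 0}])

```text
t: 30.88
eef_pos: [583.4, -190.4, 165.0]
tcp_rot: [-3.112, -0.688, -0.095]
ft_force: [-0.1, -0.1, -3.2]
opening: 0.434
grip_force: 30.0
```

Emit:
carry_out(moves=[{"slide": [-0.0016,0,0.0019],"spin": 0},{"slide": [-0.0008,0,0.001],"spin": 0},{"slide": [0,0,0],"spin": 0}])

```text
t: 31.13
eef_pos: [583.3, -190.4, 162.9]
tcp_rot: [-3.111, -0.688, -0.095]
ft_force: [-0.6, 0.9, -3.1]
opening: 0.438
grip_force: 30.0
```

Emit:
carry_out(moves=[{"slide": [-0.0016,0,0.0019],"spin": 0},{"slide": [-0.0008,0,0.001],"spin": 0},{"slide": [0,0,0],"spin": 0}])

```text
t: 31.38
eef_pos: [583.4, -190.4, 161.4]
tcp_rot: [-3.111, -0.688, -0.095]
ft_force: [0.5, -0.0, -2.2]
opening: 0.437
grip_force: 30.0
```

Emit:
carry_out(moves=[{"slide": [-0.0016,0,0.0019],"spin": 0},{"slide": [0,0,0],"spin": 0},{"slide": [0,0,0],"spin": 0}])

```text
t: 31.63
eef_pos: [583.7, -190.4, 161.3]
tcp_rot: [-3.112, -0.69, -0.095]
ft_force: [-2.6, 0.5, 4.9]
opening: 0.435
grip_force: 30.0
```

Emit:
carry_out(moves=[{"slide": [-0.0016,0,0.0019],"spin": 0},{"slide": [0,0,0],"spin": 0},{"slide": [0,0,0],"spin": 0}])

```text
t: 31.88
eef_pos: [584.1, -190.5, 161.1]
tcp_rot: [-3.112, -0.691, -0.095]
ft_force: [-3.4, 1.1, 11.3]
opening: 0.438
grip_force: 30.0
```

Emit:
carry_out(moves=[{"slide": [0.0022,0,-0.0027],"spin": 0},{"slide": [0,0,0],"spin": 0},{"slide": [0,0,0],"spin": 0},{"slide": [0,0,0],"spin": 0}])

```text
t: 32.22
eef_pos: [583.6, -190.4, 161.2]
tcp_rot: [-3.112, -0.689, -0.095]
ft_force: [-0.3, -0.8, 2.7]
opening: 0.437
grip_force: 30.0
```

```bash
python3 st.py
```

```text
[-0.565  0.425  2.1    1.585  0.32  -0.392] [ 583.5535 -190.4304  161.2059] [-3.1116 -0.6886 -0.0949] 32.2167 [-0.2927 -0.8379  2.6916] 0.4370514526362556
lean [-0.0007  0.0001  1.    ]
[[ 0.7687 -0.0757  0.6351]
 [-0.0732 -0.9969 -0.0303]
 [ 0.6354 -0.0231 -0.7718]]
```

Emit:
carry_out(moves=[{"slide": [0.0006,0,-0.0008],"spin": 0},{"slide": [0,0,0],"spin": 0},{"slide": [0,0,0],"spin": 0}])

```text
t: 32.47
eef_pos: [583.3, -190.4, 161.2]
tcp_rot: [-3.111, -0.688, -0.095]
ft_force: [0.4, 0.3, 0.4]
opening: 0.44
grip_force: 30.0
```

Emit:
carry_out(moves=[{"slide": [0,0,0],"spin": 0},{"slide": [0,0,0],"spin": 0},{"slide": [0,0,0],"spin": 0}], hand=0.55)

```text
t: 32.72
eef_pos: [583.2, -190.3, 161.2]
tcp_rot: [-3.111, -0.688, -0.095]
ft_force: [0.1, -0.4, -0.4]
opening: 0.448
grip_force: 0.1
```

Emit:
carry_out(moves=[{"slide": [0,0,0],"spin": 0},{"slide": [0,0,0],"spin": 0},{"slide": [0,0,0],"spin": 0}], hand=0.45)

```text
t: 32.97
eef_pos: [583.3, -190.3, 161.3]
tcp_rot: [-3.111, -0.688, -0.095]
ft_force: [-0.1, 0.2, -0.2]
opening: 0.543
grip_force: 0.0
```

Emit:
carry_out(moves=[{"slide": [0,0,0],"spin": 0},{"slide": [0,0,0],"spin": 0},{"slide": [0,0,0],"spin": 0},{"slide": [0,0,0],"spin": 0},{"slide": [0,0,0],"spin": 0},{"slide": [0,0,0],"spin": 0}], hand=0.05)

```text
t: 33.47
eef_pos: [583.3, -190.4, 161.3]
tcp_rot: [-3.111, -0.688, -0.095]
ft_force: [-0.0, 0.1, 0.5]
opening: 0.912
grip_force: 0.0
```

Emit:
carry_out(moves=[{"slide": [0,0,-0.01],"spin": 0},{"slide": [0,0,-0.03],"spin": 0},{"slide": [0,0,-0.06],"spin": 0},{"slide": [0,0,-0.06],"spin": 0},{"slide": [0,0,-0.06],"spin": 0},{"slide": [0,0,-0.06],"spin": 0},{"slide": [0,0,-0.06],"spin": 0},{"slide": [0,0,-0.04],"spin": 0},{"slide": [0,0,0],"spin": 0},{"slide": [0,0,0],"spin": 0},{"slide": [0,0,0],"spin": 0}])

```text
t: 34.38
eef_pos: [487.0, -185.8, 278.1]
tcp_rot: [-3.111, -0.688, -0.095]
ft_force: [0.2, -0.4, -0.4]
opening: 0.949
grip_force: 0.0
```

```bash
cat > chk.py <<'E'
from h import *
import cv2
s=state();print(s["eef_pos"],s["qvel"].round(3))
x=np.array([570.4,-189.9,87+126.])
r={}
for n in("top","side"):
    T=read_camera(n);p=pix(T,x);a=cv2.cvtColor(T["color"],cv2.COLOR_RGB2HSV)
    x0,y0=int(p[0])-25,int(p[1])-25
    m=cv2.inRange(a,(12,100,80),(35,255,255))[y0:y0+50,x0:x0+50]
    k,l,st,c=cv2.connectedComponentsWithStats(cv2.dilate(m,np.ones((3,3),np.uint8)))
    print(n,p,[(st[i,4],(c[i]+[x0,y0]).round(1).tolist()) for i in range(1,k)])
    i=1+st[1:,4].argmax();r[n]=(T,c[i]+[x0,y0])
print(tri(*r["top"],*r["side"]))
E
python3 chk.py
```

```text
[ 487.03386493 -185.75982839  278.12516038] [ 0.007  0.018  0.    -0.003  0.004  0.004]
top [333.87850763 196.34787374] [(np.int32(116), [333.1, 196.1])]
side [301.81915745 207.92481188] [(np.int32(110), [301.5, 209.7])]
(array([ 570.9895886 , -188.50685043,  207.28992272]), np.float64(1.659323955049156))
```

The receptacle is standing where predicted: the cups triangulate to (571,-188.5,207), over the plate's middle at (570,-189.5). The gripper is clear.

```bash
python3 -c "
from cell import *
print(job_done())"
```

```text
the job is handed in; nothing more can be done
None
```

The receptacle is standing upright on its nose, cups up, within about 2 mm of the plate's middle. I felt for the plate (it stands at about 87 mm) and pressed with up to about 14 N before easing off to let go. To get past a wrist joint limit, I first stood it briefly on the bare bench and regrasped it. The job was handed in at about 34.5 s with the gripper clear.

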